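Set out the wheel-change kit on the garage table

TASK

Set out the wheel-change kit: stack the orange-lidded nut box fully home on the green-lidded bolt box, cut corners over cut corners, and stand the three sockets upright in one straight row between that stack and the steel dish, red next to the boxes, yellow in the middle, blue next to the dish, with equal clear gaps of about 4 cm all along so that a hand gets round each one. Lay the ratchet flat behind them (on the side away from the robot), parallel to the row, centred on the yellow socket and about 4 cm clear of it; either end may point to the dish. Leave the bolt box and the dish where they are, knock nothing over, and do not disturb the tub, the oil can or the impact driver.

Things in the scene. Friction and masses are not known exactly. Their poses are not given: they have to be found in the camera images.
- bolt_box: Clear parts box, GREEN lid, full of bolts, 1.1 kg, stays put. 96 (its x) x 60 mm (its y); the two corners at its +x end are cut (16 mm), +x points away from the robot within 0.1 rad. Lid rim at height 40 mm; inside it a raised panel of the same outline, 4.5 mm in, top at 46 mm, sides tapered 2.5 mm. Origin: centre of underside. The dish lies straight off its +y or -y side, centres 326 to 338 mm apart.
- nut_box: Loose box of the same shape, ORANGE lid, 96 x 60 mm, 46 mm high, +x end with the cut corners, 0.34 to 0.55 kg. Origin: centre of underside. Its 7 mm deep skirt fits round the green lid's raised panel with 1.5 mm play a side, cut corners over cut corners only; home, it is level, origin 40 mm above the bolt box's; the other way round it rocks. Starts with +x within 1.3 rad of straight away from the robot.
- blue_socket: Small wheel-nut socket standing upright, 85 mm tall: BLUE sleeve 28 mm in diameter from 4 to 62 mm height, above it a dark neck 20 mm in diameter. 0.19 kg. Origin: centre of underside, z up.
- yellow_socket: Middle wheel-nut socket, upright, 85 mm tall: YELLOW sleeve 30 mm in diameter from 4 to 62 mm height, neck 22 mm. 0.19 kg. Origin: centre of underside, z up.
- red_socket: Large wheel-nut socket, upright, 85 mm tall: RED sleeve 32 mm in diameter from 4 to 62 mm height, neck 24 mm. 0.19 kg. Origin: centre of underside, z up.
- dish: Round open steel parts dish with a few nuts in it, rim 104 mm in diameter, 30 mm high, 0.5 kg, stays put. Origin: centre of underside (its yaw means nothing). With the three sockets in line between it and the side of the bolt box, the four equal clear gaps come to about 40 mm each.
- ratchet: Ratchet wrench lying flat, 180 mm long, 0.32 kg. Black handle with red bands, 22 mm wide, 20 high, x = -90 to -2 mm; steel shank 14 wide, top at 18, to the head; round head 34 mm in diameter at x = +73 mm, 23 high, with a drive stub up to 35. Origin: under mid-length, x along it; balances near x = +15. Starts far left or right, pointing away from the robot within 0.25 rad.
- tub: Bystander: open clear tub of bolts, 160 x 100 mm, 55 mm high, 1.2 kg, on the side opposite to the ratchet. Origin: centre of underside.
- oil_can: Bystander: upright blue and yellow oil spray can, 54 mm in diameter, 164 mm tall, red nozzle. Origin: centre of underside.
- driver: Bystander: yellow and black cordless impact driver lying on its side, 62 mm high, 1.3 kg. Origin: on the table under its motor barrel, which runs along x (-65 to +92 mm); grip and battery reach 168 mm to -y.
Not all that is in view belongs to the job. What is meant by the nut_box is not pink or purple, and is the larger of those in its own colour.

How it is judged:
By the outcome, as a careful person would: the job done as asked, in the order asked, and still so for the second after the job is handed in, with the robot touching nothing.
It also fails if it takes over 112 s, if anything falls off the work surface, if the arm or the gripper's body presses on something with over 40 N, if the wrist force passes 120 N, or if a joint passes its speed limit or range.

ROBOT

A 7-joint arm with a two-finger parallel gripper is mounted at the origin on the work surface. World frame = base frame: x ahead of the robot, y to its left, z up, the work surface at z = 0. Lengths are in mm, angles in rad, forces in N, time in s.
With the tool pointing down it reaches from about 350 to 900 mm from the base axis. Payload 7.2 kg.
Tool frame: the origin (TCP) lies between the finger pads; the fingertips stand 8 mm ahead of it and the grasp point (between the pads) lies 11 mm behind it; z points along the fingers, y is the direction in which the jaws open and shut (so a half turn about z gives the same grasp; the last joint's range is limited). The gripper opens to 88 mm and grips with 3 to 60 N. Pads are 20 mm wide; open, the fingers measure 115 mm over their backs; the gripper's body (75 mm by 178 mm) begins 61 mm behind the grasp point.
Start: joints at [-1.415, 0.411, -0.013, 1.596, 0.006, 1.134, -0.082], TCP at [138.72, 609.415, 196.953] pointing down, gripper open.
Joint ranges: [-2.95, 2.95], [-0.29, 1.99], [-1.47, 1.44], [0.14, 2.54], [-1.03, 4.17], [0.13, 1.85], [-2.86, 2.86]. Speed limits (rad/s): [2.39, 2.39, 3.01, 3.01, 3.14, 3.14, 3.14].

INTERFACE

Orientations are given as a unit quaternion [x, y, z, w].
In Python, from cell import manip gives the robot as it stands.
- The arm moves only by the tool apply_moves, never from a script. Its argument "steps" is a list that holds one entry, the list of rows, each a list of 7 numbers: the shift along the tool's x, y, z in m, then the turn, a rotation vector about the tool's x, y, z in degrees, then the finger opening in m, from 0 to 0.0878. In form: [[[x, y, z, wx, wy, wz, gripper], ...]]. A call has exactly 10 rows; each row is the pose to reach, as a shift and turn from the pose measured when the call began, along the tool's axes at that moment; what a row does not reach only later rows make up. A row lasts 1/10 s, in which the tool goes at most 50 mm and 8.59 degrees, less where a joint would pass 70% of its speed; a pose out of reach is approached as far as the arm can. A call with a gripper value outside its range is refused whole. The fingers move at their own pace and stop on an object; "force" is the grip in N (left out, the last holds). Time passes only in rows, so rows that repeat a pose let the fingers close, or fill a call up. It gives the time, the measured TCP pose, the force and the opening at its end, in the units of the state.
- manip.sense(): the state, without advancing time (a new reading comes with each control period).
- manip.grab_frame(name): name is "side" or "top"; returns the picture (420x560x3 uint8, blue, green, red); there is no depth.
- manip.calibration(name): a dict with "fx", "fy", "cx", "cy" (pixels), "origin" and "attitude" of the camera in the world. Camera axes: x right, y down, z forward; pixel columns grow to the right and rows downward; lengths in mm; the calibration is good to about 2 mm. A picture is of the moment at which its call begins. calibration takes no time and is no camera call.
- manip.close_job(): hands the job in, once; it reports no verdict.
The state is a dict: "time_s": time; "joint_positions": joint angles; "dq": joint speeds; "effort": joint torques, N m; "tcp_pos": TCP position; "tcp_rot": TCP orientation; "ft_force": force on the tool from outside, world axes, zero at the start; "wrist_torque": the same for the moment, N m; "grip_width": finger opening in mm.
Only numpy, scipy, OpenCV 4.12 (cv2) and the standard library are available. Lean on these libraries where they do the work, as an engineer would, in place of code of your own. Each camera call takes 0.05 s, during which the arm holds its last target. There are 200 camera calls.

## Working session

There is one attempt and no reset: what is moved stays moved. The work goes in short steps, Python scripts to look and compute and a tool call to move; the robot and the scene stay as the last step left them, time stands still between calls to the robot, and variables do not carry over. Pictures are saved under pics/ and viewed, about 12 in all and at most 16, crops included, and the job is handed in when it is done.

Besides the shell and the picture viewer there is one more tool, called after ">>>" as name([rows], argument=value, ...), one row to a line, values as JSON. apply_moves: Moves the arm, as the interface text tells. Its arguments: {"type":"object","properties":{"steps":{"type":"array","items":{"type":"array","items":{"type":"array","items":{"type":"number"}}}},"force":{"type":"number"}},"required":["steps"]}

```bash
mkdir -p pics; ls
python3 - <<'E'
from cell import manip
import cv2
s=manip.sense();print(s)
for n in("top","side"):
    im=manip.grab_frame(n);cv2.imwrite(f"pics/{n}0.png",im);print(n,manip.calibration(n))
E
```

```text
pics
{'time_s': 0.0, 'joint_positions': array([-1.41517849,  0.41188581, -0.0127196 ,  1.59701621,  0.00564624,
        1.1343026 , -0.082209  ]), 'dq': array([ 0.00138047,  0.00203795,  0.00139306,  0.00025806, -0.00181335,
        0.00035057, -0.00078547]), 'effort': array([ 4.24606533e-04, -5.87966144e+01,  6.41755667e-01, -2.91068548e+01,
       -5.39028808e-02,  1.86901982e-02,  1.55483308e-04]), 'tcp_pos': array([138.65714794, 608.8776224 , 196.12926191]), 'tcp_rot': array([ 1.11654565e-01,  9.93746767e-01, -7.88071362e-04, -1.28668911e-05]), 'ft_force': array([-0.01096098,  0.41749534,  0.49811838]), 'wrist_torque': array([-0.012308  ,  0.01034449,  0.0161958 ]), 'grip_width': 87.87628047546872}
top {'fx': 464.08340295790134, 'fy': 464.08340295790134, 'cx': 285.88030666613236, 'cy': 209.3397240229923, 'origin': array([ 290.14072402,  -11.70115453, 1111.2083424 ]), 'attitude': array([-0.68469249,  0.71976204, -0.08180814,  0.08028839])}
side {'fx': 489.1098577215761, 'fy': 489.1098577215761, 'cx': 281.7365915126594, 'cy': 214.36266373101836, 'origin': array([ -35.28248796, -644.7459635 ,  699.49574743]), 'attitude': array([ 0.84473005, -0.31075591,  0.1493956 , -0.40932   ])}
```

View pics/top0.png

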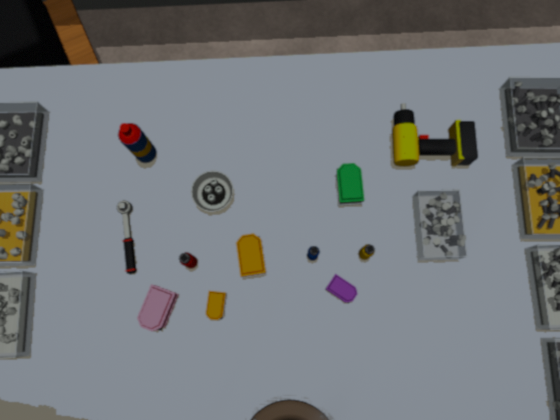

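View pics/side0.png

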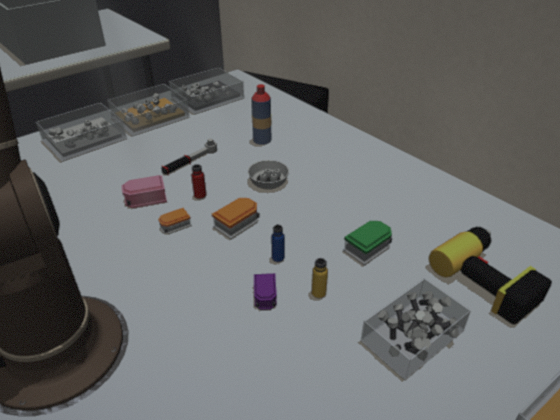

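The top view shows these candidates for the nut box:
- Orange larger, at (250,255)
- Orange smaller, at (215,305)
- Pink, at (157,307)
- Purple, at (342,289)

The larger orange one fits: it's orange, not pink or purple, and it's the bigger of the two. The other objects:
- Bolt box: (350,183)
- Dish: (213,193)
- Sockets: red (188,260), blue (313,253), yellow (367,252)
- Ratchet: (127,236)

Next I'll confirm the box in an enlarged crop and measure.

```bash
cat > h.py <<'E'
import numpy as np, cv2
from cell import manip
from scipy.spatial.transform import Rotation as R
C={n:manip.calibration(n) for n in("top","side")}
def ray(n,p):
    c=C[n];p=np.atleast_2d(np.asarray(p,float))
    d=np.c_[(p[:,0]-c["cx"])/c["fx"],(p[:,1]-c["cy"])/c["fy"],np.ones(len(p))]
    return np.array(c["origin"]),R.from_quat(c["attitude"]).apply(d)
def onz(n,p,z):
    o,d=ray(n,p);return (o+d*((z-o[2])/d[:,2])[:,None])[:,:2]
def proj(n,P):
    c=C[n];q=R.from_quat(c["attitude"]).inv().apply(np.atleast_2d(P)-c["origin"])
    return np.c_[q[:,0]/q[:,2]*c["fx"]+c["cx"],q[:,1]/q[:,2]*c["fy"]+c["cy"]]
HS={"green":((50,100,50),(75,255,255)),"orange":((10,140,120),(22,255,255)),"blue":((105,120,25),(128,255,255)),
 "yellow":((18,130,40),(32,255,255)),"red":((0,150,40),(6,255,255))}
def blobs(im,col,amin=30):
    m=cv2.inRange(cv2.cvtColor(im,cv2.COLOR_BGR2HSV),*map(np.array,HS[col]))
    if col=="red": m|=cv2.inRange(cv2.cvtColor(im,cv2.COLOR_BGR2HSV),np.array((172,150,40)),np.array((180,255,255)))
    cs,_=cv2.findContours(m,cv2.RETR_EXTERNAL,cv2.CHAIN_APPROX_NONE)
    return [c for c in cs if cv2.contourArea(c)>=amin]
E
python3 - <<'E'
from h import *
t=cv2.imread("pics/top0.png");s=cv2.imread("pics/side0.png")
for n,im in(("top",t),("side",s)):
  for c in HS:
    for b in blobs(im,c,20):
        r=cv2.minAreaRect(b);print(n,c,np.round(r[0],1),np.round(r[1],1),round(r[2],1),cv2.contourArea(b))
a=cv2.resize(t[220:330,130:280],None,fx=4,fy=4,interpolation=cv2.INTER_CUBIC)
b=cv2.resize(t[155:215,325:380],None,fx=4,fy=4,interpolation=cv2.INTER_CUBIC)
o=np.zeros((440,830,3),np.uint8);o[:440,:600]=a;o[:240,605:825]=b;cv2.imwrite("pics/crop0.png",o[:,:800])
print(proj("top",[[0,0,0],[138,609,200]]))
E
```

```text
top green [349.6 182.5] [38.9 24.6] 84.3 854.0
top orange [215.  305.3] [15.8 27.4] 8.1 371.0
top orange [250.  254.3] [39.9 24.3] 81.9 875.5
top orange [ 16.6 235.3] [34.6 27.7] 73.3 230.5
top orange [  9.  206.5] [12.  14.8] 45.0 33.0
top orange [537. 200.] [24. 16.] 90.0 129.5
top orange [77.5 47.5] [ 8.6 21.5] 70.6 131.0
top orange [70.6 31.2] [ 7.1 21.4] 68.2 113.5
top blue [311.9 255. ] [8.9 7.4] 20.6 31.0
top blue [148.3 155.7] [ 8.5 17.3] 49.8 78.0
top blue [138.3 143.8] [11.4 20. ] 49.1 123.0
top yellow [215.2 305.5] [16.7 27.7] 8.1 400.5
top yellow [364.5 253. ] [10.6 10.6] 45.0 63.5
top yellow [250.  254.3] [40.2 24.6] 81.9 884.5
top yellow [ 11.1 232.3] [24.6 57.5] 6.3 590.0
top yellow [ 23.5 195.5] [7. 7.] 90.0 31.0
top yellow [  7.  203.5] [14. 23.] 0.0 222.5
top yellow [555. 197.] [12.  8.] 90.0 44.5
top yellow [544.4 210. ] [49.  27.6] 83.3 617.0
top yellow [553.5 180. ] [11. 12.] 0.0 62.0
top yellow [538. 173.] [12. 24.] 90.0 173.5
top yellow [143.3 150.2] [ 9.3 18.8] 53.7 89.5
top yellow [406.  143.5] [43. 26.] 90.0 993.5
top yellow [456.3 142. ] [43.7 12.5] 84.8 317.0
top red [190.9 261.2] [ 9.8 11.2] 26.6 67.0
top red [423.5 137. ] [4. 7.] 90.0 27.0
top red [129.5 133.5] [19. 21.] 90.0 327.0
side green [369.1 235.9] [24.7 43.1] 58.0 805.5
side orange [467.2 255.9] [ 2.8 33.8] 58.2 41.5
side orange [173.3 216.6] [10.1 28.1] 71.6 215.0
side orange [235.4 210.8] [18.2 41.7] 59.0 556.5
side blue [277.5 246. ] [11. 28.] 0.0 259.0
side yellow [545.5 404.5] [29. 27.] 90.0 385.5
side yellow [509.7 286.6] [13.9 58.7] 42.1 232.5
side yellow [319.2 281.7] [13.1 29. ] 3.2 327.0
side yellow [456.2 253.2] [30.5 54.9] 56.3 1356.0
side yellow [163.1 101.6] [ 5.6 10.4] 66.0 32.0
side red [198.5 184.1] [26.  10.3] 83.7 211.0
side red [261.  96.] [16.  8.] -0.0 76.5
[[288.90463144 454.09393423]
 [-47.58464245 420.56633694]]
```

View pics/crop0.png

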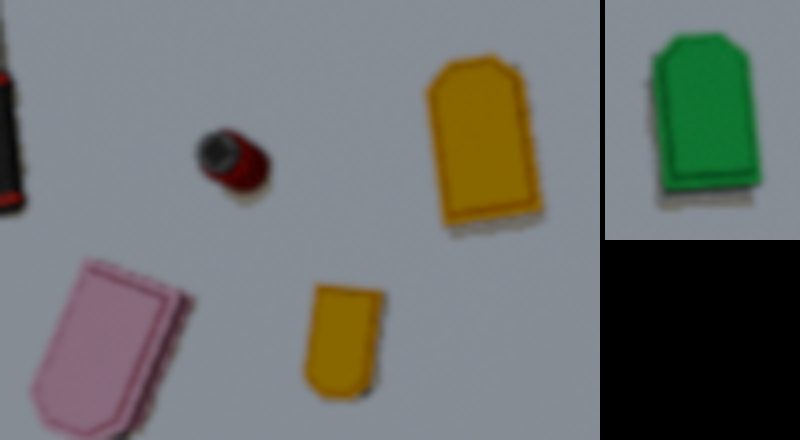

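The crop confirms it: the large orange box (250,255) is the nut box, with its cut corners pointing away from the robot, as on the green box (350,183). Now I'll measure everything.

```bash
cat >> h.py <<'E'
def hsv4(im,k=6):
    u=cv2.resize(im,None,fx=k,fy=k,interpolation=cv2.INTER_CUBIC);return cv2.cvtColor(u,cv2.COLOR_BGR2HSV)
def box(im,n,col,near,z,k=6):
    m=cv2.inRange(hsv4(im,k),*map(np.array,HS[col]))
    cs,_=cv2.findContours(m,cv2.RETR_EXTERNAL,cv2.CHAIN_APPROX_NONE)
    cs=[c for c in cs if cv2.contourArea(c)>100*k*k]
    c=min(cs,key=lambda c:np.hypot(*(c.mean((0,1))/k-near)))
    p=onz(n,(c[:,0]+.5)/k-.5,z)
    r=cv2.minAreaRect(p.astype(np.float32));a=np.deg2rad(r[2]);w,h=r[1]
    if w<h:a+=np.pi/2;w,h=h,w
    a=(a+np.pi/2)%np.pi-np.pi/2
    return np.round(r[0],1),np.round((w,h),1),round(a,4)
def darkspot(im,near,r=9,v=62,k=6):
    x,y=map(int,near);u=cv2.resize(im[y-r:y+r+1,x-r:x+r+1],None,fx=k,fy=k,interpolation=cv2.INTER_CUBIC)
    h=cv2.cvtColor(u,cv2.COLOR_BGR2HSV);m=((h[...,2]<v+30)&(h[...,1]<75)).astype(np.uint8)*255
    cs,_=cv2.findContours(m,cv2.RETR_EXTERNAL,cv2.CHAIN_APPROX_NONE);c=max(cs,key=cv2.contourArea)
    (cx,cy),rad=cv2.minEnclosingCircle(c);M=cv2.moments(c)
    return np.array([M["m10"]/M["m00"],M["m01"]/M["m00"]])/k-.5+.5/k+[x-r,y-r],rad/k
def tri(pt,ps):
    o1,d1=ray("top",pt);o2,d2=ray("side",ps);d1=d1[0]/np.linalg.norm(d1);d2=d2[0]/np.linalg.norm(d2)
    t=np.linalg.lstsq(np.c_[d1,-d2],o2-o1,rcond=None)[0];a=o1+d1*t[0];b=o2+d2*t[1]
    return (a+b)/2,np.linalg.norm(a-b)
E
python3 - <<'E'
from h import *
t=cv2.imread("pics/top0.png");s=cv2.imread("pics/side0.png")
for z in(40,46):
  print(z,"green",box(t,"top","green",(350,183),z),box(s,"side","green",(369,236),z))
  print(z,"orange",box(t,"top","orange",(250,254),z),box(s,"side","orange",(235,211),z))
for c,pt,ps in(("red",(184,257),(197,169)),("blue",(314,250),(278,230)),("yellow",(370,249),(320,264))):
  a,ra=darkspot(t,pt);b,rb=darkspot(s,ps,7)
  print(c,np.round(a,1),round(ra,1),np.round(b,1),round(rb,1),"z85",onz("top",a,85).round(1),onz("side",b,78).round(1),tri(a,b))
# background difference for dish, ratchet, bystanders
d=cv2.absdiff(t,cv2.medianBlur(t,5));
u=lambda x0,x1,y0,y1,f:cv2.resize(t[y0:y1,x0:x1],None,fx=f,fy=f,interpolation=cv2.INTER_CUBIC)
o=np.zeros((600,800,3),np.uint8)
for (x0,x1,y0,y1,f,X,Y) in((95,165,190,285,6,0,0),(185,245,165,220,6,430,0),(300,380,235,270,4,430,340)):
  q=u(x0,x1,y0,y1,f)[:600,:800-X];o[Y:Y+q.shape[0],X:X+q.shape[1]]=q
cv2.imwrite("pics/crop1.png",o)
E
```

```text
40 green (array([ 599.6, -176.4]), array([97.4, 59.6]), np.float64(0.0161)) (array([ 599.2, -178.1]), array([97.3, 61.6]), np.float64(0.0161))
40 orange (array([438.4,  67.8]), array([94. , 57.1]), np.float64(0.103)) (array([438.5,  68.8]), array([93. , 57.3]), np.float64(0.1058))
46 green (array([ 597.8, -175.5]), array([96.8, 59.3]), np.float64(0.0161)) (array([ 593.4, -182.4]), array([96.4, 61. ]), np.float64(0.0161))
46 orange (array([437.6,  67.3]), array([93.5, 56.8]), np.float64(0.103)) (array([434.2,  62.3]), array([92.2, 56.7]), np.float64(0.1058))
red [184.1 257.5] 7.7 [196.2 167.9] 7.3 z85 [[431.7 211. ]] [[434.  217.6]] (array([431.58352708, 211.97947678,  81.89307117]), np.float64(1.2149337729341858))
blue [313.8 249.9] 5.4 [277.2 228.7] 7.9 z85 [[434.3 -77.5]] [[436.1 -74. ]] (array([434.2071351 , -77.33079841,  81.32998111]), np.float64(1.3837591835121419))
yellow [369.5 248.7] 5.5 [320.3 262.7] 6.9 z85 [[ 430.8 -201.4]] [[ 434.  -198.6]] (array([ 430.97957815, -201.73508256,   82.30536622]), np.float64(0.45885629185983046))
```

View pics/crop1.png

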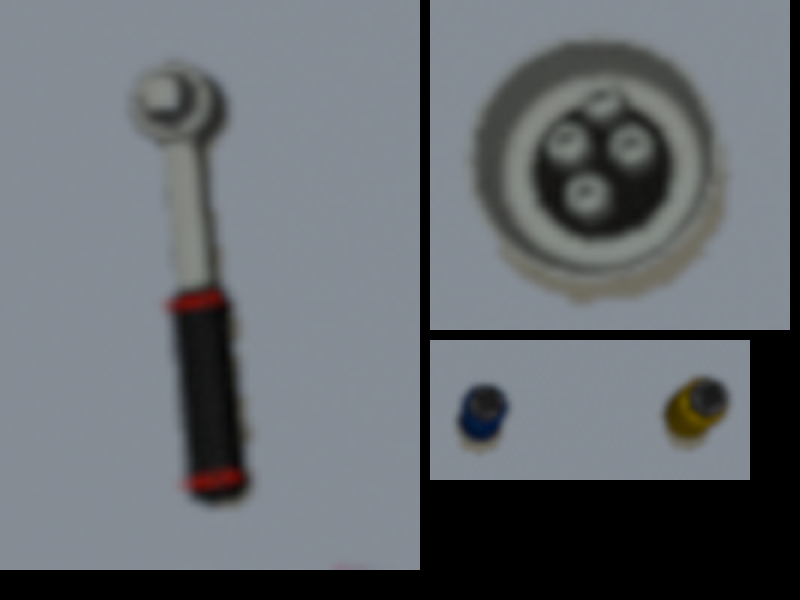

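```bash
cat >> h.py <<'E'
def go(x,y,z,yaw=None):
    """print tool-frame shift (m) and turn (deg) to bring TCP to x,y,z with tool y axis at world angle yaw (mod pi), tool down"""
    s=manip.sense();q=R.from_quat(s["tcp_rot"]);p=s["tcp_pos"]
    if yaw is None: T=q
    else:
        ys=q.apply([0,1,0]);cur=np.arctan2(ys[1],ys[0]);d=(yaw-cur+np.pi/2)%np.pi-np.pi/2;c=cur+d
        yv=np.array([np.cos(c),np.sin(c),0]);zv=np.array([0,0,-1.]);T=R.from_matrix(np.c_[np.cross(yv,zv),yv,zv])
    print("t",round(s["time_s"],2),"p",p.round(1),"yawy",np.arctan2(*q.apply([0,1,0])[1::-1]).round(4),"F",np.round(s["ft_force"],1),"w",round(s["grip_width"],1),"j",np.round(s["joint_positions"],2))
    print(" shift",np.round(q.inv().apply(np.array([x,y,z])-p)/1000,4),"turn",np.round((q.inv()*T).as_rotvec(degrees=True),2))
E
python3 - <<'E'
from h import *
print("dish",onz("top",[[211.9,190.6]],30), "r",onz("top",[[192.1,190.6],[231.7,190.6]],30))
print("rat head, bands, end",onz("top",[[124.1,206.8]],23),onz("top",[[130.6,269.6],[127.6,239.6],[131.6,272.6]],18))
print("oilcan base",onz("top",[[147,158]],0),"nozzle",onz("top",[[129.5,131]],160))
g=np.array([599.4,-177.2]);d=np.array([np.cos(.016+np.pi/2),np.sin(.016+np.pi/2)])
D=onz("top",[[211.9,190.6]],30)[0];print("D",np.linalg.norm(D-g),np.arctan2(*(D-g)[::-1])-np.pi/2)
go(438,68,160,.104+np.pi/2)
E
```

```text
dish [[598.32455442 155.88975085]] r [[600.74213278 203.71870291]
 [595.9077357  108.0758274 ]]
rat head, bands, end [[570.45270991 369.34147415]] [[418.74860287 351.27660847]
 [490.62819693 360.33740594]
 [411.59481746 348.74220792]]
oilcan base [[700.62726408 323.31167947]] nozzle [[706.07312942 314.6315707 ]]
D 333.09148699183845 0.003228684882591093
t 0.1 p [138.6 608.9 196.2] yawy 1.3471 F [ 0.2 -0.6  0.1] w 87.6 j [-1.42  0.41 -0.01  1.6   0.01  1.13 -0.08]
 shift [-0.4119 -0.461   0.0369] turn [-8.000e-02 -1.000e-02 -1.878e+01]
```

>>> apply_moves([
  [[-0.412, -0.461, 0.037, 0, 0, -18.8, 0.0878], [-0.412, -0.461, 0.037, 0, 0, -18.8, 0.0878], [-0.412, -0.461, 0.037, 0, 0, -18.8, 0.0878], [-0.412, -0.461, 0.037, 0, 0, -18.8, 0.0878], [-0.412, -0.461, 0.037, 0, 0, -18.8, 0.0878], [-0.412, -0.461, 0.037, 0, 0, -18.8, 0.0878], [-0.412, -0.461, 0.037, 0, 0, -18.8, 0.0878], [-0.412, -0.461, 0.037, 0, 0, -18.8, 0.0878], [-0.412, -0.461, 0.037, 0, 0, -18.8, 0.0878], [-0.412, -0.461, 0.037, 0, 0, -18.8, 0.0878]],
])

```text
time_s: 1.1
tcp_pos: [380.7, 170.6, 167.1]
tcp_rot: [-0.052, 0.999, -0.001, -0.0]
ft_force: [1.3, 1.0, 0.0]
grip_width: 87.8
```

```bash
python3 -c "
from h import *
go(438,68.3,160,.104+np.pi/2)"
```

```text
t 1.1 p [380.7 170.6 167.1] yawy 1.6753 F [1.3 1.  0. ] w 87.8 j [-0.74  0.08  0.22  2.12 -0.02  0.95  1.16]
 shift [-0.0463 -0.1078  0.0072] turn [-0.06 -0.    0.03]
```

>>> apply_moves([
  [[-0.0463, -0.1078, 0.007, 0, 0, 0, 0.0878], [-0.0463, -0.1078, 0.007, 0, 0, 0, 0.0878], [-0.0463, -0.1078, 0.007, 0, 0, 0, 0.0878], [-0.0463, -0.1078, 0.05, 0, 0, 0, 0.0878], [-0.0463, -0.1078, 0.09, 0, 0, 0, 0.0878], [-0.0463, -0.1078, 0.12, 0, 0, 0, 0.0878], [-0.0463, -0.1078, 0.14, 0, 0, 0, 0.0878], [-0.0463, -0.1078, 0.148, 0, 0, 0, 0.0878], [-0.0463, -0.1078, 0.148, 0, 0, 0, 0.0878], [-0.0463, -0.1078, 0.148, 0, 0, 0, 0.0878]],
])

```text
time_s: 2.1
tcp_pos: [438.4, 68.2, 19.8]
tcp_rot: [-0.052, 0.999, -0.0, 0.0]
ft_force: [0.5, 0.7, 0.7]
grip_width: 87.8
```

```bash
python3 -c "
from h import *
go(438,68.3,19,.104+np.pi/2)"
```

```text
t 2.1 p [438.4  68.2  19.8] yawy 1.6752 F [0.5 0.7 0.7] w 87.8 j [-0.5   0.38  0.29  2.21 -0.19  0.58  1.6 ]
 shift [0.0004 0.0001 0.0008] turn [-0.05  0.04  0.02]
```

>>> apply_moves([
  [[0, 0, 0.001, 0, 0, 0, 0.05], [0, 0, 0.001, 0, 0, 0, 0.05], [0, 0, 0.001, 0, 0, 0, 0.05], [0, 0, 0.001, 0, 0, 0, 0.05], [0, 0, 0.001, 0, 0, 0, 0.05], [0, 0, 0.001, 0, 0, 0, 0.05], [0, 0, 0.001, 0, 0, 0, 0.05], [0, 0, 0.001, 0, 0, 0, 0.05], [0, 0, 0.001, 0, 0, 0, 0.05], [0, 0, 0.001, 0, 0, 0, 0.05]],
], force=35)

```text
time_s: 3.1
tcp_pos: [438.5, 68.2, 18.8]
tcp_rot: [-0.052, 0.999, -0.0, 0.0]
ft_force: [-0.2, 0.5, 0.2]
grip_width: 50.2
```

>>> apply_moves([
  [[0, 0, -0.02, 0, 0, 0, 0.05], [0, 0, -0.05, 0, 0, 0, 0.05], [0, 0, -0.09, 0, 0, 0, 0.05], [0, 0, -0.13, 0, 0, 0, 0.05], [0, 0, -0.15, 0, 0, 0, 0.05], [0, 0, -0.15, 0, 0, 0, 0.05], [0, 0, -0.15, 0, 0, 0, 0.05], [0, 0, -0.15, 0, 0, 0, 0.05], [0, 0, -0.15, 0, 0, 0, 0.05], [0, 0, -0.15, 0, 0, 0, 0.05]],
])

```text
time_s: 4.1
tcp_pos: [437.8, 68.1, 167.9]
tcp_rot: [-0.052, 0.999, -0.001, -0.001]
ft_force: [0.5, 0.0, 0.5]
grip_width: 50.1
```

```bash
python3 -c "
from h import *
go(599.4,-177.2,160,.016+np.pi/2)
q=R.from_quat(manip.sense()['tcp_rot']);print(q.as_matrix().round(4))
im=manip.grab_frame('side');cv2.imwrite('pics/side1.png',im)
im=manip.grab_frame('top');cv2.imwrite('pics/top1.png',im)
z=160+11-30+40
"
```

```text
t 4.1 p [437.8  68.1 167.9] yawy 1.6751 F [0.5 0.  0.5] w 50.1 j [-0.59  0.13  0.35  2.07 -0.05  0.96  1.47]
 shift [-0.1352 -0.2608  0.0082] turn [-0.09 -0.06  5.06]
[[-0.9946 -0.1041 -0.001 ]
 [-0.1041  0.9946 -0.0017]
 [ 0.0011 -0.0016 -1.    ]]
```

View pics/side1.png

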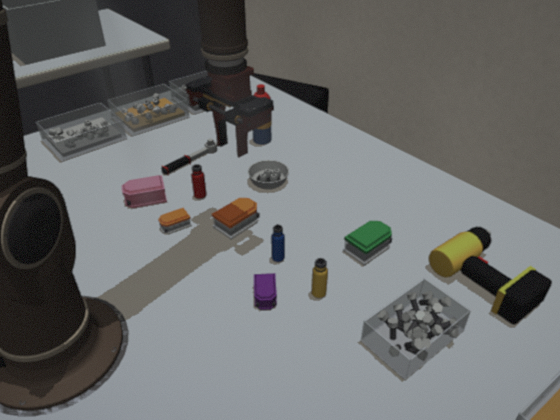

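```bash
python3 -c "
from h import *
print(proj('side',[[0,0,0],[438,68,160],[438,68,180],[438,98,160],[438,38,160]]),proj('top',[[0,0,0],[438,68,160],[438,98,160],[438,38,160]]))
b=cv2.imread('pics/top0.png');a=cv2.imread('pics/top1.png');cv2.imwrite('pics/t1.png',a)
"
```

```text
[[ 54.59104495 348.81170459]
 [233.10763814 163.71201524]
 [232.47775439 155.31661885]
 [224.6449896  157.81225136]
 [241.87945302 169.82731547]] [[288.90463144 454.09393423]
 [245.46111321 246.45393517]
 [230.9515142  247.1744807 ]
 [259.96361763 245.73374195]]
```

View pics/t1.png

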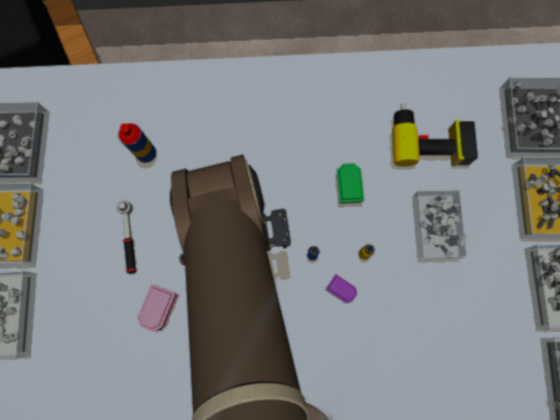

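```bash
python3 -c "
from h import *
for z in(200,240,280,320):print(z,proj('top',[[438,-21,z]]).round(1),proj('side',[[438,-21,z]]).round(1))
for z in(152,190,200):print(z,proj('side',[[438,93+6,z],[438,43-6,z],[448,43-6,z],[428,43-6,z]]).round(1))
a=cv2.imread('pics/side1.png');b=cv2.imread('pics/t1.png')
o=np.zeros((600,800,3),np.uint8);q=cv2.resize(a[60:180,180:290],None,fx=4,fy=4,interpolation=cv2.INTER_CUBIC);o[:480,:440]=q
q=cv2.resize(b[190:290,215:305],None,fx=4,fy=4,interpolation=cv2.INTER_CUBIC);o[:400,440:800]=q;cv2.imwrite('pics/c2.png',o[:480])
"
```

```text
200 [[288.5 241.2]] [[259.5 165.1]]
240 [[288.5 237.8]] [[258.8 146.6]]
280 [[288.6 234.1]] [[258.1 127.1]]
320 [[288.6 230.1]] [[257.4 106.5]]
152 [[224.7 160.9]
 [242.4 173.4]
 [246.3 171.6]
 [238.4 175.2]]
190 [[223.3 145.1]
 [241.4 157.2]
 [245.4 155.5]
 [237.3 159. ]]
200 [[222.9 140.8]
 [241.1 152.9]
 [245.2 151.1]
 [237.  154.6]]
```

View pics/c2.png

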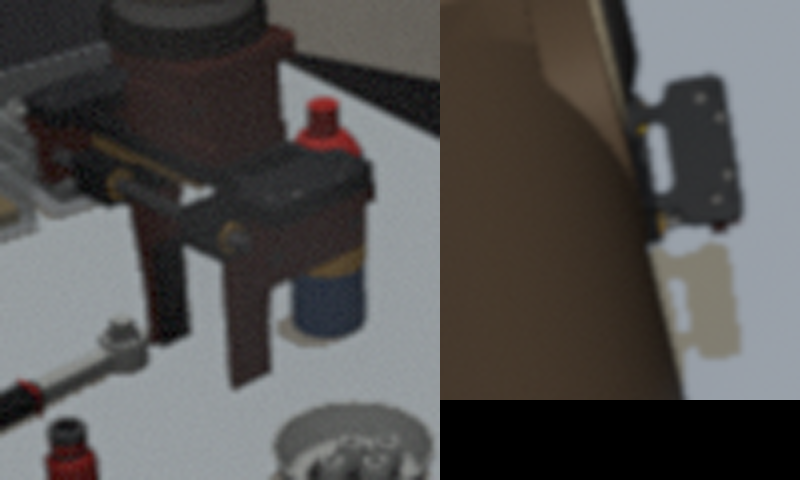

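The grip missed. The side view puts the fingertips at about (243,155), where z=160 predicts (242,173), so the fingers sit about 36 mm higher than reported. Horizontally they agree. I'll correct the height and retry.

>>> apply_moves([
  [[0, 0, 0, 0, 0, 0, 0.0878], [0, 0, 0, 0, 0, 0, 0.0878], [0, 0, 0, 0, 0, 0, 0.0878], [0, 0, 0.04, 0, 0, 0, 0.0878], [0, 0, 0.08, 0, 0, 0, 0.0878], [0, 0, 0.12, 0, 0, 0, 0.0878], [0, 0, 0.15, 0, 0, 0, 0.0878], [0, 0, 0.17, 0, 0, 0, 0.0878], [0, 0, 0.183, 0, 0, 0, 0.0878], [0, 0, 0.183, 0, 0, 0, 0.0878]],
])

```text
time_s: 5.2
tcp_pos: [436.8, 67.6, -16.2]
tcp_rot: [-0.052, 0.999, -0.001, -0.002]
ft_force: [-0.1, 0.3, -0.1]
grip_width: 87.8
```

```bash
python3 -c "
from h import *
go(438,68.3,-17,.104+np.pi/2)"
```

```text
t 5.2 p [436.8  67.6 -16.2] yawy 1.6751 F [-0.1  0.3 -0.1] w 87.8 j [-0.48  0.45  0.27  2.22 -0.24  0.5   1.64]
 shift [-0.0012  0.0006  0.0008] turn [-0.12 -0.21  0.01]
```

>>> apply_moves([
  [[-0.001, 0.001, 0.001, 0, 0, 0, 0.05], [-0.001, 0.001, 0.001, 0, 0, 0, 0.05], [-0.001, 0.001, 0.001, 0, 0, 0, 0.05], [-0.001, 0.001, 0.001, 0, 0, 0, 0.05], [-0.001, 0.001, 0.001, 0, 0, 0, 0.05], [-0.001, 0.001, 0.001, 0, 0, 0, 0.05], [-0.001, 0.001, 0.001, 0, 0, 0, 0.05], [-0.001, 0.001, 0.001, 0, 0, 0, 0.05], [-0.001, 0.001, 0.001, 0, 0, 0, 0.05], [-0.001, 0.001, 0.001, 0, 0, 0, 0.05]],
], force=35)

```text
time_s: 6.2
tcp_pos: [438.2, 69.0, -16.6]
tcp_rot: [-0.052, 0.999, -0.001, -0.001]
ft_force: [-1.3, 0.6, 7.9]
grip_width: 59.4
```

>>> apply_moves([
  [[0, 0, -0.02, 0, 0, 0, 0.05], [0, 0, -0.05, 0, 0, 0, 0.05], [0, 0, -0.09, 0, 0, 0, 0.05], [0, 0, -0.12, 0, 0, 0, 0.05], [0, 0, -0.14, 0, 0, 0, 0.05], [0, 0, -0.14, 0, 0, 0, 0.05], [0, 0, -0.14, 0, 0, 0, 0.05], [0, 0, -0.14, 0, 0, 0, 0.05], [0, 0, -0.14, 0, 0, 0, 0.05], [0, 0, -0.14, 0, 0, 0, 0.05]],
])

```text
time_s: 7.2
tcp_pos: [437.9, 69.0, 122.4]
tcp_rot: [-0.052, 0.999, -0.001, -0.002]
ft_force: [-0.1, -0.1, -3.4]
grip_width: 60.0
```

```bash
python3 -c "
from h import *
go(599.4,-177.2,123,.016+np.pi/2)
im=manip.grab_frame('side');cv2.imwrite('pics/side2.png',im)
cv2.imwrite('pics/c3.png',cv2.resize(im[60:260,160:420],None,fx=3,fy=3))
"
```

```text
t 7.2 p [437.9  69.  122.4] yawy 1.6751 F [-0.1 -0.1 -3.4] w 60.0 j [-0.59  0.2   0.37  2.12 -0.09  0.85  1.51]
 shift [-0.135  -0.2616 -0.0006] turn [-0.14 -0.24  5.06]
```

View pics/c3.png

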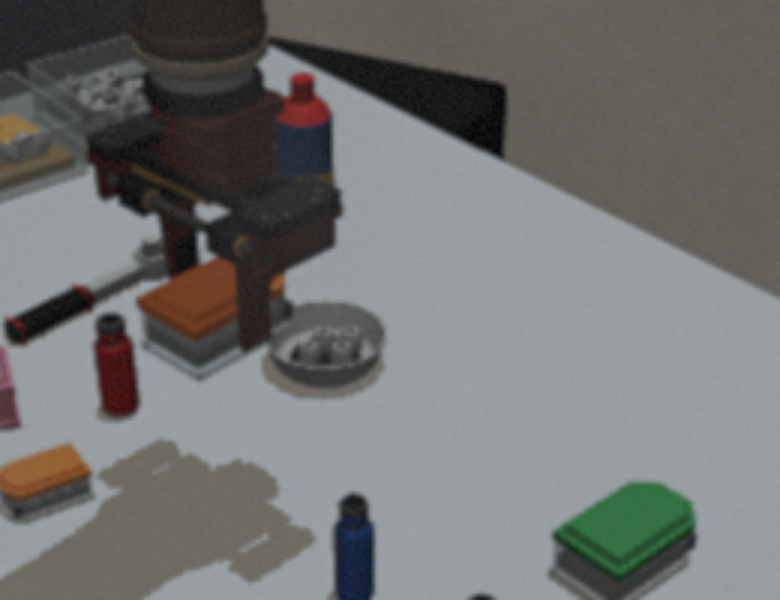

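The nut box is held: opening 60 mm, load 3.4 N. Now I'll carry it over the bolt box.

>>> apply_moves([
  [[-0.135, -0.261, 0, 0, -0.2, 5.06, 0.05], [-0.135, -0.261, 0, 0, -0.2, 5.06, 0.05], [-0.135, -0.261, 0, 0, -0.2, 5.06, 0.05], [-0.135, -0.261, 0, 0, -0.2, 5.06, 0.05], [-0.135, -0.261, 0, 0, -0.2, 5.06, 0.05], [-0.135, -0.261, 0, 0, -0.2, 5.06, 0.05], [-0.135, -0.261, 0.01, 0, -0.2, 5.06, 0.05], [-0.135, -0.261, 0.03, 0, -0.2, 5.06, 0.05], [-0.135, -0.261, 0.05, 0, -0.2, 5.06, 0.05], [-0.135, -0.261, 0.06, 0, -0.2, 5.06, 0.05]],
])

```text
time_s: 8.25
tcp_pos: [597.8, -175.8, 60.1]
tcp_rot: [-0.008, 1.0, -0.001, -0.002]
ft_force: [-1.3, 0.1, -3.3]
grip_width: 60.0
```

```bash
python3 -c "
from h import *
go(599.2,-176.5,45,.016+np.pi/2)
for n in('side','top'):
  im=manip.grab_frame(n);cv2.imwrite(f'pics/{n}3.png',im)
a=cv2.imread('pics/side3.png')[150:290,290:440];b=cv2.imread('pics/top3.png')[140:240,310:400]
o=np.zeros((420,810,3),np.uint8);q=cv2.resize(a,None,fx=3,fy=3,interpolation=cv2.INTER_CUBIC);o[:420,:450]=q;q=cv2.resize(b,None,fx=4,fy=4,interpolation=cv2.INTER_CUBIC);o[:400,450:810]=q
cv2.imwrite('pics/c4.png',o[:,:800])
print('tip z', [proj('side',[[441,33,z]]).round(1) for z in(130,140,150)],[proj('side',[[393,34,z]]).round(1) for z in(130,140,150)])
"
```

```text
t 8.25 p [ 597.8 -175.8   60.1] yawy 1.587 F [-1.3  0.1 -3.3] w 60.0 j [-0.09  0.58  0.43  1.75 -0.29  0.88  2.05]
 shift [-0.0014 -0.0007  0.0151] turn [-0.08 -0.22  0.01]
tip z [array([[245.3, 182.7]]), array([[245.1, 178.6]]), array([[244.8, 174.5]])] [array([[225.8, 191.3]]), array([[225.4, 187.2]]), array([[225. , 183.1]])]
```

View pics/c4.png

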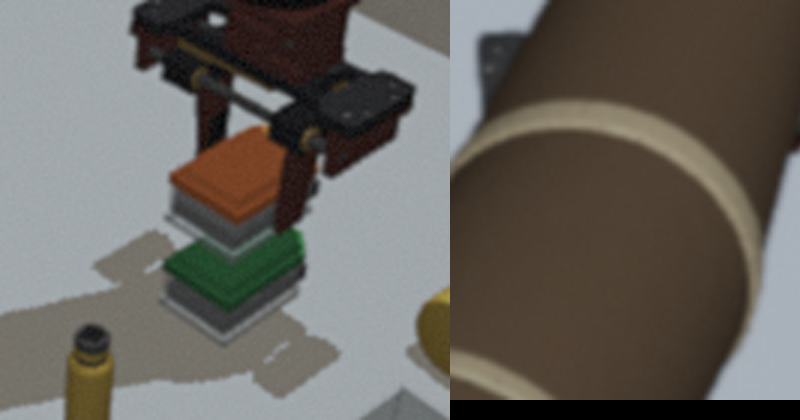

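>>> apply_moves([
  [[-0.0014, -0.0007, 0, 0, -0.2, 0, 0.05], [-0.0014, -0.0007, 0.01, 0, -0.2, 0, 0.05], [-0.0014, -0.0007, 0.02, 0, -0.2, 0, 0.05], [-0.0014, -0.0007, 0.026, 0, -0.2, 0, 0.05], [-0.0014, -0.0007, 0.026, 0, -0.2, 0, 0.05], [-0.0014, -0.0007, 0.027, 0, -0.2, 0, 0.05], [-0.0014, -0.0007, 0.028, 0, -0.2, 0, 0.05], [-0.0014, -0.0007, 0.029, 0, -0.2, 0, 0.05], [-0.0014, -0.0007, 0.03, 0, -0.2, 0, 0.05], [-0.0014, -0.0007, 0.03, 0, -0.2, 0, 0.05]],
])

```text
time_s: 9.35
tcp_pos: [599.2, -176.6, 30.7]
tcp_rot: [-0.008, 1.0, -0.001, -0.0]
ft_force: [-0.4, -0.2, -3.0]
grip_width: 59.7
```

```bash
python3 -c "
from h import *
go(599.2,-176.5,23,.016+np.pi/2)"
```

```text
t 9.35 p [ 599.2 -176.6   30.7] yawy 1.5872 F [-0.4 -0.2 -3. ] w 59.7 j [-0.08  0.62  0.41  1.77 -0.32  0.82  2.07]
 shift [0.     0.0001 0.0077] turn [-0.09 -0.02  0.02]
```

>>> apply_moves([
  [[0, 0, 0.001, 0, 0, 0, 0.05], [0, 0, 0.002, 0, 0, 0, 0.05], [0, 0, 0.003, 0, 0, 0, 0.05], [0, 0, 0.004, 0, 0, 0, 0.05], [0, 0, 0.004, 0, 0, 0, 0.05], [0, 0, 0.004, 0, 0, 0, 0.05], [0, 0, 0.004, 0, 0, 0, 0.05], [0, 0, 0.004, 0, 0, 0, 0.05], [0, 0, 0.004, 0, 0, 0, 0.05], [0, 0, 0.004, 0, 0, 0, 0.05]],
])

```text
time_s: 10.35
tcp_pos: [599.2, -176.7, 26.8]
tcp_rot: [-0.008, 1.0, -0.001, -0.0]
ft_force: [0.0, -0.1, -3.4]
grip_width: 59.6
```

```bash
python3 -c "
from h import *
go(599.2,-176.5,23,.016+np.pi/2);print(manip.sense()['wrist_torque'])"
```

```text
t 10.35 p [ 599.2 -176.7   26.8] yawy 1.5871 F [ 0.  -0.1 -3.4] w 59.6 j [-0.08  0.62  0.41  1.77 -0.32  0.81  2.07]
 shift [0.     0.0002 0.0038] turn [-0.09 -0.01  0.02]
[ 0.05377937 -0.02161913 -0.03528585]
```

Still no contact force, and it's already below the panel top level, so it's entering cleanly. Continuing down.

>>> apply_moves([
  [[0, 0, 0.001, 0, 0, 0, 0.05], [0, 0, 0.002, 0, 0, 0, 0.05], [0, 0, 0.003, 0, 0, 0, 0.05], [0, 0, 0.003, 0, 0, 0, 0.05], [0, 0, 0.004, 0, 0, 0, 0.05], [0, 0, 0.004, 0, 0, 0, 0.05], [0, 0, 0.004, 0, 0, 0, 0.05], [0, 0, 0.004, 0, 0, 0, 0.05], [0, 0, 0.004, 0, 0, 0, 0.05], [0, 0, 0.004, 0, 0, 0, 0.05]],
])

```text
time_s: 11.35
tcp_pos: [599.3, -176.6, 23.5]
tcp_rot: [-0.008, 1.0, -0.001, 0.0]
ft_force: [-3.3, 0.9, 5.7]
grip_width: 59.9
```

```bash
python3 -c "
from h import *
go(599.2,-176.5,23,.016+np.pi/2);print(manip.sense()['wrist_torque'])"
```

```text
t 11.35 p [ 599.3 -176.6   23.5] yawy 1.5871 F [-3.3  0.9  5.7] w 59.9 j [-0.08  0.63  0.4   1.77 -0.32  0.81  2.07]
 shift [0.0001 0.0002 0.0005] turn [-0.08  0.    0.02]
[ 0.23177658  0.83874857 -0.02611558]
```

>>> apply_moves([
  [[0, 0, 0.001, 0, 0, 0, 0.05], [0, 0, 0.001, 0, 0, 0, 0.05], [0, 0, 0.001, 0, 0, 0, 0.05], [0, 0, 0.0015, 0, 0, 0, 0.05], [0, 0, 0.0015, 0, 0, 0, 0.05], [0, 0, 0.0015, 0, 0, 0, 0.05], [0, 0, 0.0015, 0, 0, 0, 0.05], [0, 0, 0.0015, 0, 0, 0, 0.05], [0, 0, 0.0015, 0, 0, 0, 0.05], [0, 0, 0.0015, 0, 0, 0, 0.05]],
])

```text
time_s: 12.35
tcp_pos: [599.4, -176.6, 23.5]
tcp_rot: [-0.008, 1.0, -0.0, 0.0]
ft_force: [-5.1, 2.6, 11.5]
grip_width: 59.9
```

```bash
python3 -c "
from h import *
go(599.2,-176.5,23,.016+np.pi/2);print(manip.sense()['wrist_torque'])"
```

```text
t 12.35 p [ 599.4 -176.6   23.5] yawy 1.5872 F [-5.1  2.6 11.5] w 59.9 j [-0.07  0.63  0.4   1.77 -0.32  0.81  2.07]
 shift [0.0002 0.0001 0.0005] turn [-0.05  0.03  0.02]
[ 0.46427121  1.45530734 -0.00312968]
```

>>> apply_moves([
  [[0, 0, 0, 0, 0, 0, 0.07], [0, 0, 0, 0, 0, 0, 0.08], [0, 0, 0, 0, 0, 0, 0.0878], [0, 0, 0, 0, 0, 0, 0.0878], [0, 0, -0.01, 0, 0, 0, 0.0878], [0, 0, -0.03, 0, 0, 0, 0.0878], [0, 0, -0.06, 0, 0, 0, 0.0878], [0, 0, -0.1, 0, 0, 0, 0.0878], [0, 0, -0.13, 0, 0, 0, 0.0878], [0, 0, -0.13, 0, 0, 0, 0.0878]],
])

```text
time_s: 13.35
tcp_pos: [601.9, -177.8, 158.8]
tcp_rot: [-0.008, 1.0, -0.001, 0.004]
ft_force: [1.2, -0.1, -0.2]
grip_width: 87.6
```

```bash
python3 -c "
from h import *
go(432,212,110,np.pi)
go(432,212,110,0.4)"
```

```text
t 13.35 p [ 601.9 -177.8  158.8] yawy 1.5867 F [ 1.2 -0.1 -0.2] w 87.6 j [-0.13  0.47  0.47  1.67 -0.24  1.05  2.01]
 shift [0.164  0.3925 0.0465] turn [ -0.48   0.27 -89.09]
t 13.35 p [ 601.9 -177.8  158.8] yawy 1.5867 F [ 1.2 -0.1 -0.2] w 87.6 j [-0.13  0.47  0.47  1.67 -0.24  1.05  2.01]
 shift [0.164  0.3925 0.0465] turn [ 0.16  0.5  67.99]
```

>>> apply_moves([
  [[0.164, 0.3925, 0.03, 0, 0, 90.6, 0.0878], [0.164, 0.3925, 0.03, 0, 0, 90.6, 0.0878], [0.164, 0.3925, 0.03, 0, 0, 90.6, 0.0878], [0.164, 0.3925, 0.03, 0, 0, 90.6, 0.0878], [0.164, 0.3925, 0.03, 0, 0, 90.6, 0.0878], [0.164, 0.3925, 0.03, 0, 0, 90.6, 0.0878], [0.164, 0.3925, 0.03, 0, 0, 90.6, 0.0878], [0.164, 0.3925, 0.03, 0, 0, 90.6, 0.0878], [0.164, 0.3925, 0.03, 0, 0, 90.6, 0.0878], [0.164, 0.3925, 0.03, 0, 0, 90.6, 0.0878]],
])

```text
time_s: 14.35
tcp_pos: [429.1, 216.6, 125.9]
tcp_rot: [0.634, 0.773, 0.002, 0.003]
ft_force: [-0.3, 0.2, -1.0]
grip_width: 88.3
```

```bash
python3 -c "
from h import *
go(432,212,110,0.005)
for n in('side','top'):
  im=manip.grab_frame(n);cv2.imwrite(f'pics/{n}4.png',im)
t=cv2.imread('pics/top4.png');s=cv2.imread('pics/side4.png')
for z in(40,80,86):
  try: print(z,'orange',box(t,'top','orange',(350,175),z),box(s,'side','orange',(369,215),z))
  except Exception as e: print(e)
o=np.zeros((420,800,3),np.uint8);q=cv2.resize(s[180:285,320:420],None,fx=4,fy=4,interpolation=cv2.INTER_CUBIC);o[:420,:400]=q;q=cv2.resize(t[140:240,310:410],None,fx=4,fy=4,interpolation=cv2.INTER_CUBIC);o[:400,400:]=q;cv2.imwrite('pics/c5.png',o)
"
```

```text
t 14.35 p [429.1 216.6 125.9] yawy 0.1966 F [-0.3  0.2 -1. ] w 88.3 j [-1.14  0.28  0.69  2.06 -0.23  0.87 -0.13]
 shift [-0.0051  0.0019  0.0159] turn [ 0.34  0.08 10.97]
40 orange (array([ 610.7, -183.1]), array([98.5, 61. ]), np.float64(0.0141)) (array([ 640.4, -147.3]), array([99.5, 61.9]), np.float64(0.0157))
80 orange (array([ 598.8, -176.7]), array([94.8, 58.8]), np.float64(0.0141)) (array([ 599.5, -177.5]), array([93.5, 58.1]), np.float64(0.0157))
86 orange (array([ 597. , -175.7]), array([94.2, 58.4]), np.float64(0.0141)) (array([ 593.3, -182. ]), array([92.6, 57.6]), np.float64(0.0157))
```

View pics/c5.png

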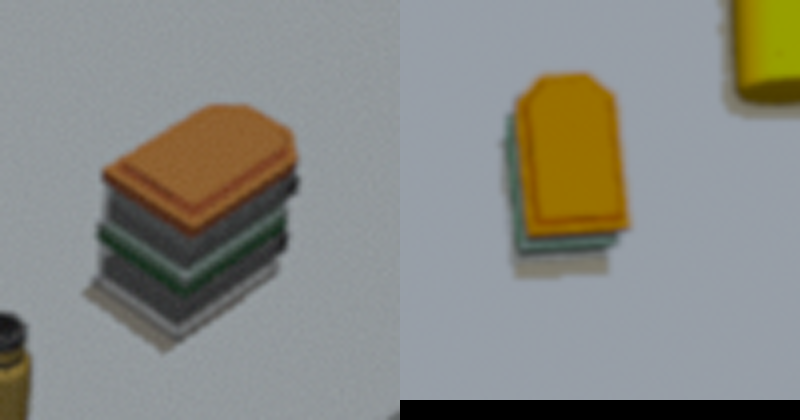

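The stack is home: both views put the orange lid at (599.1,−177.1) at z=80 with yaw 0.015, matching the green box. Next is the red socket.

>>> apply_moves([
  [[-0.0051, 0.0015, 0, 0.3, 0, 11, 0.0878], [-0.0051, 0.0015, 0, 0.3, 0, 11, 0.0878], [-0.0051, 0.0015, 0.01, 0.3, 0, 11, 0.0878], [-0.0051, 0.0015, 0.04, 0.3, 0, 11, 0.0878], [-0.0051, 0.0015, 0.07, 0.3, 0, 11, 0.0878], [-0.0051, 0.0015, 0.1, 0.3, 0, 11, 0.0878], [-0.0051, 0.0015, 0.115, 0.3, 0, 11, 0.0878], [-0.0051, 0.0015, 0.123, 0.3, 0, 11, 0.0878], [-0.0051, 0.0015, 0.123, 0.3, 0, 11, 0.0878], [-0.0051, 0.0015, 0.123, 0.3, 0, 11, 0.0878]],
])

```text
time_s: 15.45
tcp_pos: [434.4, 208.6, 3.5]
tcp_rot: [0.705, 0.709, -0.0, 0.002]
ft_force: [-0.8, -0.4, 0.8]
grip_width: 87.4
```

```bash
python3 -c "
from h import *
go(431.6,211.7,3,0.005)
im=manip.grab_frame('side');a,b=proj('side',[[431,211,40]])[0].astype(int);print(a,b)
cv2.imwrite('pics/c6.png',cv2.resize(im[b-70:b+50,a-70:a+80],None,fx=4,fy=4))"
```

```text
t 15.45 p [434.4 208.6   3.5] yawy 0.0062 F [-0.8 -0.4  0.8] w 87.4 j [-1.01  0.5   0.58  2.14 -0.47  0.62 -0.09]
 shift [ 0.0031 -0.0028  0.0005] turn [0.12 0.13 0.07]
198 183
```

View pics/c6.png

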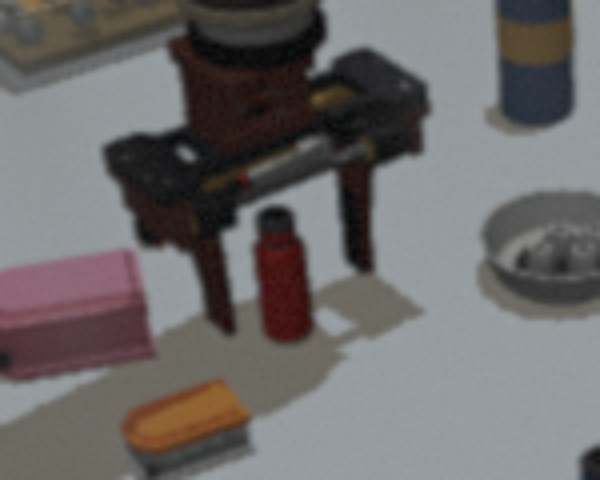

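>>> apply_moves([
  [[0.003, -0.0028, 0, 0, 0, 0, 0.07], [0.003, -0.0028, 0, 0, 0, 0, 0.05], [0.003, -0.0028, 0, 0, 0, 0, 0.04], [0.003, -0.0028, 0, 0, 0, 0, 0.025], [0.003, -0.0028, 0, 0, 0, 0, 0.025], [0.003, -0.0028, 0, 0, 0, 0, 0.025], [0.003, -0.0028, 0, 0, 0, 0, 0.025], [0.003, -0.0028, 0, 0, 0, 0, 0.025], [0.003, -0.0028, 0, 0, 0, 0, 0.025], [0.003, -0.0028, 0, 0, 0, 0, 0.025]],
], force=25)

```text
time_s: 16.5
tcp_pos: [431.8, 211.9, 3.7]
tcp_rot: [0.705, 0.709, 0.0, 0.002]
ft_force: [0.5, -0.5, -0.4]
grip_width: 31.9
```

```bash
python3 -c "
from h import *
b=np.array([599.2,-177.2]);d=np.array([598.3,155.9]);D=np.linalg.norm(d-b);u=(d-b)/D;g=(D-172)/4
print('g',g,'red',b+u*(30+g+16),'yel',b+u*(30+2*g+32+15),'blue',b+u*(30+3*g+62+14))
go(599.0,-90.6,160,0.005)"
```

```text
g 40.2753039622192 red [598.96689436 -90.92501095] yel [598.77431693 -19.64996715] blue [598.58714327  49.62508395]
t 16.5 p [431.8 211.9   3.7] yawy 0.0063 F [ 0.5 -0.5 -0.4] w 31.9 j [-1.01  0.5   0.58  2.14 -0.47  0.62 -0.1 ]
 shift [-0.3038  0.1658 -0.1553] turn [0.16 0.11 0.07]
```

>>> apply_moves([
  [[0, 0, -0.05, 0, 0, 0, 0.025], [0, 0, -0.1, 0, 0, 0, 0.025], [0, 0, -0.12, 0, 0, 0, 0.025], [-0.3035, 0.165, -0.12, 0, 0, 0, 0.025], [-0.3035, 0.165, -0.12, 0, 0, 0, 0.025], [-0.3035, 0.165, -0.12, 0, 0, 0, 0.025], [-0.3035, 0.165, -0.12, 0, 0, 0, 0.025], [-0.3035, 0.165, -0.12, 0, 0, 0, 0.025], [-0.3035, 0.165, -0.12, 0, 0, 0, 0.025], [-0.3035, 0.165, -0.12, 0, 0, 0, 0.025]],
])

```text
time_s: 17.5
tcp_pos: [598.7, -92.6, 124.3]
tcp_rot: [0.705, 0.709, 0.0, 0.001]
ft_force: [1.0, 0.3, -1.4]
grip_width: 31.7
```

```bash
python3 -c "
from h import *
go(599.0,-90.4,110,0.005);go(599.0,-90.4,3.7,0.005)"
```

```text
t 17.5 p [598.7 -92.6 124.3] yawy 0.0059 F [ 1.   0.3 -1.4] w 31.7 j [-0.45  0.53  0.74  1.76 -0.41  1.01  0.45]
 shift [0.0022 0.0003 0.0143] turn [0.11 0.11 0.05]
t 17.5 p [598.7 -92.6 124.3] yawy 0.0059 F [ 1.   0.3 -1.4] w 31.7 j [-0.45  0.53  0.74  1.76 -0.41  1.01  0.45]
 shift [2.400e-03 1.000e-04 1.206e-01] turn [0.11 0.11 0.05]
```

>>> apply_moves([
  [[0.0022, 0.0003, 0.02, 0.1, 0.1, 0, 0.025], [0.0022, 0.0003, 0.05, 0.1, 0.1, 0, 0.025], [0.0022, 0.0003, 0.08, 0.1, 0.1, 0, 0.025], [0.0022, 0.0003, 0.1, 0.1, 0.1, 0, 0.025], [0.0022, 0.0003, 0.11, 0.1, 0.1, 0, 0.025], [0.0022, 0.0003, 0.114, 0.1, 0.1, 0, 0.025], [0.0022, 0.0003, 0.117, 0.1, 0.1, 0, 0.025], [0.0022, 0.0003, 0.119, 0.1, 0.1, 0, 0.025], [0.0022, 0.0003, 0.12, 0.1, 0.1, 0, 0.025], [0.0022, 0.0003, 0.12, 0.1, 0.1, 0, 0.025]],
])

```text
time_s: 18.5
tcp_pos: [599.6, -90.5, 4.9]
tcp_rot: [0.705, 0.709, 0.0, 0.0]
ft_force: [0.4, -0.1, -2.4]
grip_width: 31.4
```

```bash
python3 -c "
from h import *
go(599.0,-90.4,3.7,0.005)"
```

```text
t 18.5 p [599.6 -90.5   4.9] yawy 0.006 F [ 0.4 -0.1 -2.4] w 31.4 j [-0.37  0.68  0.62  1.84 -0.54  0.8   0.55]
 shift [ 0.0001 -0.0006  0.0012] turn [0.06 0.   0.06]
```

>>> apply_moves([
  [[0, -0.0006, 0.0006, 0, 0, 0, 0.025], [0, -0.0006, 0.0012, 0, 0, 0, 0.025], [0, -0.0006, 0.0012, 0, 0, 0, 0.025], [0, -0.0006, 0.0012, 0, 0, 0, 0.034], [0, -0.0006, 0.0012, 0, 0, 0, 0.045], [0, -0.0006, 0.0012, 0, 0, 0, 0.06], [0, -0.0006, -0.01, 0, 0, 0, 0.07], [0, -0.0006, -0.04, 0, 0, 0, 0.0878], [0, -0.0006, -0.08, 0, 0, 0, 0.0878], [0, -0.0006, -0.12, 0, 0, 0, 0.0878]],
])

```text
time_s: 19.5
tcp_pos: [598.4, -90.8, 126.7]
tcp_rot: [0.705, 0.709, 0.0, 0.0]
ft_force: [0.6, -0.2, 0.1]
grip_width: 78.5
```

```bash
python3 -c "
from h import *
go(431.3,-201.0,125,0.005)"
```

```text
t 19.5 p [598.4 -90.8 126.7] yawy 0.0053 F [ 0.6 -0.2  0.1] w 78.5 j [-0.45  0.53  0.74  1.76 -0.41  1.01  0.45]
 shift [-0.1093 -0.1677  0.0017] turn [0.03 0.02 0.02]
```

>>> apply_moves([
  [[-0.109, -0.1675, 0, 0, 0, 0, 0.0878], [-0.109, -0.1675, 0, 0, 0, 0, 0.0878], [-0.109, -0.1675, 0, 0, 0, 0, 0.0878], [-0.109, -0.1675, 0, 0, 0, 0, 0.0878], [-0.109, -0.1675, 0, 0, 0, 0, 0.0878], [-0.109, -0.1675, 0.01, 0, 0, 0, 0.0878], [-0.109, -0.1675, 0.05, 0, 0, 0, 0.0878], [-0.109, -0.1675, 0.085, 0, 0, 0, 0.0878], [-0.109, -0.1675, 0.11, 0, 0, 0, 0.0878], [-0.109, -0.1675, 0.123, 0, 0, 0, 0.0878]],
])

```text
time_s: 20.5
tcp_pos: [431.3, -199.6, 1.1]
tcp_rot: [0.705, 0.71, -0.001, -0.001]
ft_force: [-0.9, 0.3, -0.6]
grip_width: 87.6
```

```bash
python3 -c "
from h import *
go(431.3,-201.0,3.7,0.005)"
```

```text
t 20.5 p [ 431.3 -199.6    1.1] yawy 0.007 F [-0.9  0.3 -0.6] w 87.6 j [-0.17  0.52  0.65  2.16 -0.53  0.63  0.86]
 shift [-0.0014 -0.     -0.0026] turn [-0.15 -0.01  0.11]
```

>>> apply_moves([
  [[-0.0014, 0, -0.0026, 0, 0, 0, 0.07], [-0.0014, 0, -0.0026, 0, 0, 0, 0.05], [-0.0014, 0, -0.0026, 0, 0, 0, 0.04], [-0.0014, 0, -0.0026, 0, 0, 0, 0.023], [-0.0014, 0, -0.0026, 0, 0, 0, 0.023], [-0.0014, 0, -0.0026, 0, 0, 0, 0.023], [-0.0014, 0, -0.0026, 0, 0, 0, 0.023], [-0.0014, 0, -0.0026, 0, 0, 0, 0.023], [-0.0014, 0, -0.0026, 0, 0, 0, 0.023], [-0.0014, 0, -0.0026, 0, 0, 0, 0.023]],
], force=25)

```text
time_s: 21.5
tcp_pos: [431.5, -201.0, 3.9]
tcp_rot: [0.705, 0.71, -0.001, -0.001]
ft_force: [0.3, 1.3, 5.1]
grip_width: 29.7
```

```bash
python3 -c "
from h import *
go(598.8,-19.1,123.7,0.005)"
```

```text
t 21.5 p [ 431.5 -201.     3.9] yawy 0.007 F [0.3 1.3 5.1] w 29.7 j [-0.18  0.52  0.65  2.16 -0.53  0.63  0.86]
 shift [ 0.1808  0.1683 -0.1201] turn [-0.13 -0.02  0.12]
```

>>> apply_moves([
  [[0, 0, -0.05, 0, 0, 0, 0.023], [0, 0, -0.1, 0, 0, 0, 0.023], [0, 0, -0.12, 0, 0, 0, 0.023], [0.1808, 0.1683, -0.12, 0, 0, 0, 0.023], [0.1808, 0.1683, -0.12, 0, 0, 0, 0.023], [0.1808, 0.1683, -0.12, 0, 0, 0, 0.023], [0.1808, 0.1683, -0.12, 0, 0, 0, 0.023], [0.1808, 0.1683, -0.12, 0, 0, 0, 0.023], [0.1808, 0.1683, -0.12, 0, 0, 0, 0.023], [0.1808, 0.1683, -0.12, 0, 0, 0, 0.023]],
])

```text
time_s: 22.5
tcp_pos: [598.5, -18.1, 122.4]
tcp_rot: [0.704, 0.71, -0.002, -0.001]
ft_force: [-0.4, -1.2, -2.2]
grip_width: 29.7
```

```bash
python3 -c "
from h import *
go(598.8,-19.1,110,0.005);go(598.8,-19.1,3.9,0.005)"
```

```text
t 22.5 p [598.5 -18.1 122.4] yawy 0.0095 F [-0.4 -1.2 -2.2] w 29.7 j [-0.58  0.53  0.75  1.78 -0.42  1.01  0.34]
 shift [-0.001   0.0003  0.0124] turn [-0.24  0.04  0.26]
t 22.5 p [598.5 -18.1 122.4] yawy 0.0095 F [-0.4 -1.2 -2.2] w 29.7 j [-0.58  0.53  0.75  1.78 -0.42  1.01  0.34]
 shift [-0.0009  0.0008  0.1185] turn [-0.24  0.04  0.26]
```

>>> apply_moves([
  [[-0.001, 0.0003, 0.02, -0.2, 0, 0.3, 0.023], [-0.001, 0.0003, 0.05, -0.2, 0, 0.3, 0.023], [-0.001, 0.0003, 0.08, -0.2, 0, 0.3, 0.023], [-0.001, 0.0003, 0.1, -0.2, 0, 0.3, 0.023], [-0.001, 0.0003, 0.108, -0.2, 0, 0.3, 0.023], [-0.001, 0.0003, 0.112, -0.2, 0, 0.3, 0.023], [-0.001, 0.0003, 0.115, -0.2, 0, 0.3, 0.023], [-0.001, 0.0003, 0.117, -0.2, 0, 0.3, 0.023], [-0.001, 0.0003, 0.1175, -0.2, 0, 0.3, 0.023], [-0.001, 0.0003, 0.1175, -0.2, 0, 0.3, 0.023]],
])

```text
time_s: 23.5
tcp_pos: [598.7, -19.1, 5.5]
tcp_rot: [0.706, 0.709, -0.0, 0.0]
ft_force: [1.1, 0.3, -3.2]
grip_width: 29.6
```

```bash
python3 -c "
from h import *
go(598.8,-19.1,3.9,0.005)"
```

```text
t 23.5 p [598.7 -19.1   5.5] yawy 0.0043 F [ 1.1  0.3 -3.2] w 29.6 j [-0.5   0.67  0.64  1.86 -0.55  0.79  0.44]
 shift [0.     0.0001 0.0016] turn [ 0.01  0.03 -0.04]
```

>>> apply_moves([
  [[0, 0, 0.001, 0, 0, 0, 0.023], [0, 0, 0.0016, 0, 0, 0, 0.023], [0, 0, 0.0016, 0, 0, 0, 0.023], [0, 0, 0.0016, 0, 0, 0, 0.032], [0, 0, 0.0016, 0, 0, 0, 0.045], [0, 0, 0.0016, 0, 0, 0, 0.06], [0, 0, -0.01, 0, 0, 0, 0.07], [0, 0, -0.04, 0, 0, 0, 0.0878], [0, 0, -0.08, 0, 0, 0, 0.0878], [0, 0, -0.12, 0, 0, 0, 0.0878]],
])

```text
time_s: 24.5
tcp_pos: [598.3, -19.5, 127.4]
tcp_rot: [0.706, 0.708, -0.001, 0.0]
ft_force: [0.7, -0.1, -0.3]
grip_width: 76.0
```

```bash
python3 -c "
from h import *
go(434.5,-76.8,125,0.005)"
```

```text
t 24.5 p [598.3 -19.5 127.4] yawy 0.0037 F [ 0.7 -0.1 -0.3] w 76.0 j [-0.59  0.52  0.76  1.78 -0.42  1.01  0.33]
 shift [-0.0567 -0.164   0.0025] turn [-0.02  0.06 -0.07]
```

>>> apply_moves([
  [[-0.0567, -0.164, 0, 0, 0, 0, 0.0878], [-0.0567, -0.164, 0, 0, 0, 0, 0.0878], [-0.0567, -0.164, 0, 0, 0, 0, 0.0878], [-0.0567, -0.164, 0, 0, 0, 0, 0.0878], [-0.0567, -0.164, 0, 0, 0, 0, 0.0878], [-0.0567, -0.164, 0.01, 0, 0, 0, 0.0878], [-0.0567, -0.164, 0.05, 0, 0, 0, 0.0878], [-0.0567, -0.164, 0.085, 0, 0, 0, 0.0878], [-0.0567, -0.164, 0.11, 0, 0, 0, 0.0878], [-0.0567, -0.164, 0.123, 0, 0, 0, 0.0878]],
])

```text
time_s: 25.5
tcp_pos: [434.2, -76.8, 1.6]
tcp_rot: [0.706, 0.709, -0.002, -0.0]
ft_force: [0.5, 0.4, 0.2]
grip_width: 88.3
```

```bash
python3 -c "
from h import *
go(434.5,-76.8,3.8,0.005)"
```

```text
t 25.5 p [434.2 -76.8   1.6] yawy 0.0044 F [0.5 0.4 0.2] w 88.3 j [-0.47  0.48  0.67  2.24 -0.53  0.59  0.6 ]
 shift [ 0.      0.0003 -0.0022] turn [-0.2   0.13 -0.03]
```

>>> apply_moves([
  [[0, 0, -0.0022, -0.2, 0.1, 0, 0.07], [0, 0, -0.0022, -0.2, 0.1, 0, 0.05], [0, 0, -0.0022, -0.2, 0.1, 0, 0.04], [0, 0, -0.0022, -0.2, 0.1, 0, 0.021], [0, 0, -0.0022, -0.2, 0.1, 0, 0.021], [0, 0, -0.0022, -0.2, 0.1, 0, 0.021], [0, 0, -0.0022, -0.2, 0.1, 0, 0.021], [0, 0, -0.0022, -0.2, 0.1, 0, 0.021], [0, 0, -0.0022, -0.2, 0.1, 0, 0.021], [0, 0, -0.0022, -0.2, 0.1, 0, 0.021]],
], force=25)

```text
time_s: 26.5
tcp_pos: [434.4, -76.7, 3.9]
tcp_rot: [0.705, 0.709, -0.0, 0.0]
ft_force: [-0.5, 1.0, 3.0]
grip_width: 27.3
```

```bash
python3 -c "
from h import *
go(598.6,50.2,123.7,0.005)"
```

```text
t 26.5 p [434.4 -76.7   3.9] yawy 0.0046 F [-0.5  1.   3. ] w 27.3 j [-0.47  0.47  0.67  2.24 -0.53  0.59  0.6 ]
 shift [ 0.1261  0.1648 -0.1198] turn [ 0.01  0.02 -0.02]
```

>>> apply_moves([
  [[0, 0, -0.05, 0, 0, 0, 0.021], [0, 0, -0.1, 0, 0, 0, 0.021], [0, 0, -0.12, 0, 0, 0, 0.021], [0.126, 0.165, -0.12, 0, 0, 0, 0.021], [0.126, 0.165, -0.12, 0, 0, 0, 0.021], [0.126, 0.165, -0.12, 0, 0, 0, 0.021], [0.126, 0.165, -0.12, 0, 0, 0, 0.021], [0.126, 0.165, -0.12, 0, 0, 0, 0.021], [0.126, 0.165, -0.12, 0, 0, 0, 0.021], [0.126, 0.165, -0.12, 0, 0, 0, 0.021]],
])

```text
time_s: 27.5
tcp_pos: [597.5, 48.6, 123.4]
tcp_rot: [0.706, 0.708, -0.001, -0.0]
ft_force: [0.1, -0.1, -2.5]
grip_width: 27.7
```

```bash
python3 -c "
from h import *
go(598.6,50.2,110,0.005);go(598.6,50.2,3.9,0.005)"
```

```text
t 27.5 p [597.5  48.6 123.4] yawy 0.0032 F [ 0.1 -0.1 -2.5] w 27.7 j [-0.71  0.54  0.78  1.78 -0.44  1.01  0.24]
 shift [0.0016 0.0012 0.0134] turn [-0.09  0.07 -0.11]
t 27.5 p [597.5  48.6 123.4] yawy 0.0032 F [ 0.1 -0.1 -2.5] w 27.7 j [-0.71  0.54  0.78  1.78 -0.44  1.01  0.24]
 shift [0.0017 0.0013 0.1195] turn [-0.09  0.07 -0.11]
```

>>> apply_moves([
  [[0.0016, 0.0012, 0.02, -0.1, 0.1, -0.1, 0.021], [0.0016, 0.0012, 0.05, -0.1, 0.1, -0.1, 0.021], [0.0016, 0.0012, 0.08, -0.1, 0.1, -0.1, 0.021], [0.0016, 0.0012, 0.1, -0.1, 0.1, -0.1, 0.021], [0.0016, 0.0012, 0.109, -0.1, 0.1, -0.1, 0.021], [0.0016, 0.0012, 0.113, -0.1, 0.1, -0.1, 0.021], [0.0016, 0.0012, 0.116, -0.1, 0.1, -0.1, 0.021], [0.0016, 0.0012, 0.118, -0.1, 0.1, -0.1, 0.021], [0.0016, 0.0012, 0.1185, -0.1, 0.1, -0.1, 0.021], [0.0016, 0.0012, 0.1185, -0.1, 0.1, -0.1, 0.021]],
])

```text
time_s: 28.5
tcp_pos: [598.8, 50.2, 5.4]
tcp_rot: [0.705, 0.709, 0.001, 0.0]
ft_force: [-0.2, -0.1, -2.3]
grip_width: 27.6
```

```bash
python3 -c "
from h import *
go(598.6,50.2,3.9,0.005)"
```

```text
t 28.5 p [598.8  50.2   5.4] yawy 0.005 F [-0.2 -0.1 -2.3] w 27.6 j [-0.63  0.68  0.66  1.85 -0.57  0.8   0.34]
 shift [ 0.     -0.0002  0.0015] turn [ 0.06 -0.04  0.  ]
```

>>> apply_moves([
  [[0, 0, 0.001, 0, 0, 0, 0.021], [0, 0, 0.0015, 0, 0, 0, 0.021], [0, 0, 0.0015, 0, 0, 0, 0.021], [0, 0, 0.0015, 0, 0, 0, 0.03], [0, 0, 0.0015, 0, 0, 0, 0.045], [0, 0, 0.0015, 0, 0, 0, 0.06], [0, 0, -0.01, 0, 0, 0, 0.06], [0, 0, -0.04, 0, 0, 0, 0.06], [0, 0, -0.08, 0, 0, 0, 0.06], [0, 0, -0.12, 0, 0, 0, 0.06]],
])

```text
time_s: 29.5
tcp_pos: [598.4, 49.6, 127.3]
tcp_rot: [0.706, 0.709, 0.0, 0.0]
ft_force: [-0.2, 0.5, -0.3]
grip_width: 60.1
```

```bash
python3 -c "
from h import *
go(485,359.8,110,1.689)"
```

```text
t 29.5 p [598.4  49.6 127.3] yawy 0.0044 F [-0.2  0.5 -0.3] w 60.1 j [-0.72  0.53  0.79  1.77 -0.44  1.02  0.24]
 shift [ 0.3107 -0.112   0.0173] turn [ 2.000e-02 -3.000e-02  8.348e+01]
```

>>> apply_moves([
  [[0.3107, -0.112, 0.017, 0, 0, 83.5, 0.06], [0.3107, -0.112, 0.017, 0, 0, 83.5, 0.06], [0.3107, -0.112, 0.017, 0, 0, 83.5, 0.06], [0.3107, -0.112, 0.017, 0, 0, 83.5, 0.06], [0.3107, -0.112, 0.017, 0, 0, 83.5, 0.06], [0.3107, -0.112, 0.017, 0, 0, 83.5, 0.06], [0.3107, -0.112, 0.017, 0, 0, 83.5, 0.06], [0.3107, -0.112, 0.017, 0, 0, 83.5, 0.06], [0.3107, -0.112, 0.017, 0, 0, 83.5, 0.06], [0.3107, -0.112, 0.017, 0, 0, 83.5, 0.06]],
])

```text
time_s: 30.5
tcp_pos: [484.7, 360.5, 111.0]
tcp_rot: [0.998, 0.056, 0.0, -0.0]
ft_force: [0.7, 0.4, -0.1]
grip_width: 59.9
```

```bash
python3 -c "
from h import *
go(485,359.8,110,1.689);go(485,359.8,-12,1.689)
for n in('side','top'):
  im=manip.grab_frame(n);cv2.imwrite(f'pics/{n}5.png',im)
t=cv2.imread('pics/top5.png');s=cv2.imread('pics/side5.png')
for c,x,y in(('red',599,-91),('yel',599,-19.6),('blue',599,49.6)):
  pt=proj('top',[[x,y,85]])[0].round();ps=proj('side',[[x,y,80]])[0].round()
  try:
    a,ra=darkspot(t,pt);b,rb=darkspot(s,ps,7);print(c,pt,a.round(1),round(ra,1),b.round(1),round(rb,1),onz('top',a,85).round(1),tri(a,b))
  except Exception as e: print(c,e)
"
```

```text
t 30.5 p [484.7 360.5 111. ] yawy -1.4577 F [ 0.7  0.4 -0.1] w 59.9 j [-1.46  0.74  1.15  1.79 -0.75  1.13 -1.51]
 shift [0.0003 0.0007 0.001 ] turn [-0.02 -0.05 -0.3 ]
t 30.5 p [484.7 360.5 111. ] yawy -1.4577 F [ 0.7  0.4 -0.1] w 59.9 j [-1.46  0.74  1.15  1.79 -0.75  1.13 -1.51]
 shift [0.0002 0.0007 0.123 ] turn [-0.02 -0.05 -0.3 ]
red [315. 179.] [314.  179.7] 8.2 [340.5 198.9] 7.0 [[596.9 -88.2]] (array([598.31547059, -88.6827684 ,  81.3601858 ]), np.float64(0.779899037291266))
yel [284. 180.] [284.5 180.9] 4.9 [317.7 184.7] 6.1 [[597.3 -20. ]] (array([598.05036305, -19.90504671,  81.83976788]), np.float64(0.5670454380647891))
blue [254. 182.] [254.6 182.4] 5.0 [296.8 171.9] 6.7 [[597.3  48.9]] (array([598.23459662,  49.3542014 ,  80.90141379]), np.float64(0.7355670236607578))
```

View pics/top5.png

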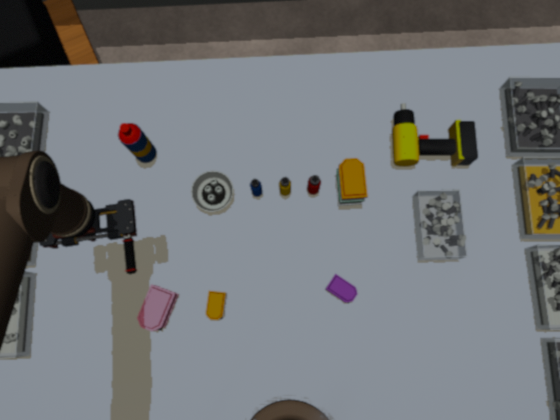

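>>> apply_moves([
  [[0, 0.0007, 0.04, 0, 0, -0.3, 0.06], [0, 0.0007, 0.08, 0, 0, -0.3, 0.06], [0, 0.0007, 0.105, 0, 0, -0.3, 0.06], [0, 0.0007, 0.117, 0, 0, -0.3, 0.06], [0, 0.0007, 0.122, 0, 0, -0.3, 0.06], [0, 0.0007, 0.124, 0, 0, -0.3, 0.06], [0, 0.0007, 0.126, 0, 0, -0.3, 0.06], [0, 0.0007, 0.127, 0, 0, -0.3, 0.06], [0, 0.0007, 0.127, 0, 0, -0.3, 0.06], [0, 0.0007, 0.127, 0, 0, -0.3, 0.06]],
])

```text
time_s: 31.6
tcp_pos: [485.2, 359.6, -15.8]
tcp_rot: [0.998, 0.061, 0.001, -0.0]
ft_force: [0.2, 0.5, 0.1]
grip_width: 60.3
```

>>> apply_moves([
  [[0, 0, 0.001, 0, 0, 0, 0.06], [0, 0, 0.001, 0, 0, 0, 0.06], [0, 0, 0.002, 0, 0, 0, 0.06], [0, 0, 0.002, 0, 0, 0, 0.06], [0, 0, 0.003, 0, 0, 0, 0.06], [0, 0, 0.003, 0, 0, 0, 0.06], [0, 0, 0.003, 0, 0, 0, 0.06], [0, 0, 0.003, 0, 0, 0, 0.06], [0, 0, 0.003, 0, 0, 0, 0.06], [0, 0, 0.003, 0, 0, 0, 0.06]],
])

```text
time_s: 32.6
tcp_pos: [485.2, 359.6, -18.8]
tcp_rot: [0.998, 0.061, 0.001, -0.0]
ft_force: [-0.1, -0.1, -0.5]
grip_width: 60.1
```

```bash
python3 -c "
from h import *
go(485,359.8,-12,1.689)
im=manip.grab_frame('side');cv2.imwrite('pics/side6.png',im)
a,b=proj('side',[[485,360,10]])[0].astype(int);print(a,b)
cv2.imwrite('pics/c7.png',cv2.resize(im[b-70:b+50,a-75:a+75],None,fx=4,fy=4))"
```

```text
t 32.6 p [485.2 359.6 -18.8] yawy -1.4485 F [-0.1 -0.1 -0.5] w 60.1 j [-1.36  0.88  0.98  1.87 -0.92  0.93 -1.38]
 shift [-0.0002 -0.0002 -0.0068] turn [-0.01 -0.08  0.23]
186 160
```

View pics/c7.png

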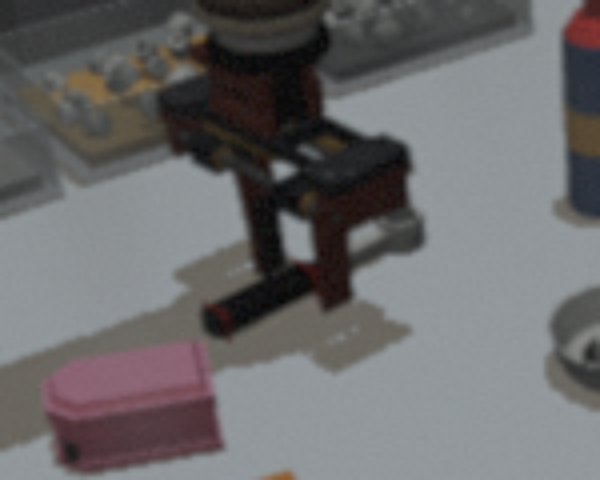

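>>> apply_moves([
  [[0, 0, 0.001, 0, 0, 0, 0.06], [0, 0, 0.001, 0, 0, 0, 0.06], [0, 0, 0.002, 0, 0, 0, 0.06], [0, 0, 0.002, 0, 0, 0, 0.06], [0, 0, 0.003, 0, 0, 0, 0.06], [0, 0, 0.003, 0, 0, 0, 0.06], [0, 0, 0.004, 0, 0, 0, 0.06], [0, 0, 0.004, 0, 0, 0, 0.06], [0, 0, 0.004, 0, 0, 0, 0.06], [0, 0, 0.004, 0, 0, 0, 0.06]],
])

```text
time_s: 33.65
tcp_pos: [485.2, 359.7, -22.8]
tcp_rot: [0.998, 0.061, 0.001, -0.0]
ft_force: [0.2, 0.1, 0.5]
grip_width: 60.2
```

>>> apply_moves([
  [[0, 0, 0.001, 0, 0, 0, 0.06], [0, 0, 0.001, 0, 0, 0, 0.06], [0, 0, 0.002, 0, 0, 0, 0.06], [0, 0, 0.002, 0, 0, 0, 0.06], [0, 0, 0.003, 0, 0, 0, 0.06], [0, 0, 0.003, 0, 0, 0, 0.06], [0, 0, 0.0035, 0, 0, 0, 0.06], [0, 0, 0.0035, 0, 0, 0, 0.06], [0, 0, 0.0035, 0, 0, 0, 0.06], [0, 0, 0.0035, 0, 0, 0, 0.06]],
])

```text
time_s: 34.65
tcp_pos: [485.3, 359.7, -25.2]
tcp_rot: [0.998, 0.061, 0.001, -0.001]
ft_force: [-3.5, -1.0, 10.9]
grip_width: 60.0
```

>>> apply_moves([
  [[0, 0, -0.005, 0, 0, 0, 0.06], [0, 0, -0.0092, 0, 0, 0, 0.05], [0, 0, -0.0092, 0, 0, 0, 0.04], [0, 0, -0.0092, 0, 0, 0, 0.03], [0, 0, -0.0092, 0, 0, 0, 0.02], [0, 0, -0.0092, 0, 0, 0, 0.014], [0, 0, -0.0092, 0, 0, 0, 0.014], [0, 0, -0.0092, 0, 0, 0, 0.014], [0, 0, -0.0092, 0, 0, 0, 0.014], [0, 0, -0.0092, 0, 0, 0, 0.014]],
], force=45)

```text
time_s: 35.65
tcp_pos: [485.1, 359.5, -16.3]
tcp_rot: [0.998, 0.061, 0.0, -0.0]
ft_force: [0.4, -0.0, -1.9]
grip_width: 21.5
```

>>> apply_moves([
  [[0, 0, -0.01, 0, 0, 0, 0.014], [0, 0, -0.03, 0, 0, 0, 0.014], [0, 0, -0.06, 0, 0, 0, 0.014], [0, 0, -0.09, 0, 0, 0, 0.014], [0, 0, -0.12, 0, 0, 0, 0.014], [0, 0, -0.13, 0, 0, 0, 0.014], [0, 0, -0.13, 0, 0, 0, 0.014], [0, 0, -0.13, 0, 0, 0, 0.014], [0, 0, -0.13, 0, 0, 0, 0.014], [0, 0, -0.13, 0, 0, 0, 0.014]],
])

```text
time_s: 36.65
tcp_pos: [484.4, 358.9, 112.6]
tcp_rot: [0.998, 0.061, -0.0, 0.0]
ft_force: [0.0, 0.2, -3.0]
grip_width: 21.7
```

```bash
python3 -c "
from h import *
go(664,-32,114,0.003)
im=manip.grab_frame('side');cv2.imwrite('pics/side7.png',im)
t=manip.grab_frame('top');cv2.imwrite('pics/top7.png',t)
a,b=proj('side',[[485,360,140]])[0].astype(int)
o=np.zeros((480,800,3),np.uint8)
o[:,:400]=cv2.resize(im[b-50:b+70,a-45:a+55],None,fx=4,fy=4)
a,b=proj('top',[[500,360,140]])[0].astype(int);print(a,b)
o[:,400:]=cv2.resize(t[b-60:b+60,a-50:a+50],None,fx=4,fy=4);cv2.imwrite('pics/c8.png',o)"
```

```text
t 36.65 p [484.4 358.9 112.6] yawy -1.4488 F [ 0.   0.2 -3. ] w 21.7 j [-1.45  0.73  1.15  1.79 -0.74  1.13 -1.5 ]
 shift [ 0.1307  0.4099 -0.0013] turn [-0.000e+00  6.000e-02 -8.318e+01]
108 225
```

View pics/c8.png

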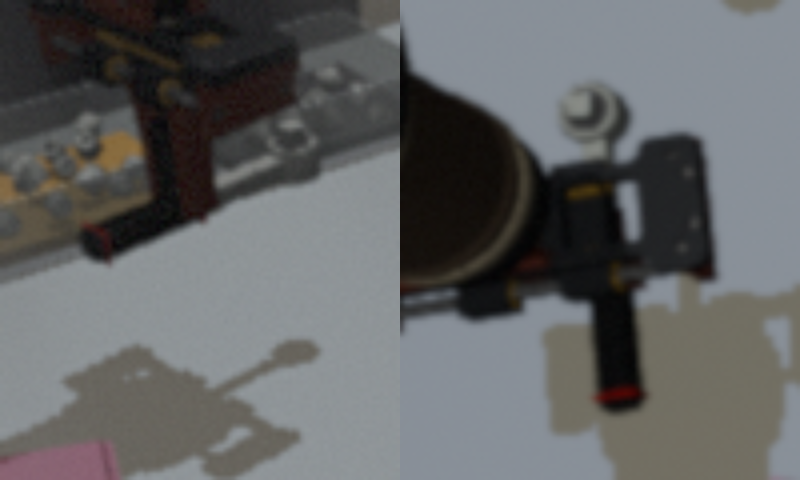

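```bash
python3 -c "
from h import *
h=onz('top',[[105.3,192.8]],152)[0];b=onz('top',[[112.3,263.5]],147)[0]
d=h-b;L=np.hypot(*d);u=d/L;print(h,b,L,np.arctan2(d[1],d[0]));o=h-73*u;print('origin',o,'grip x along',(np.array([484.4,358.3])-o)@u,(np.array([484.4,358.3])-o)@[-u[1],u[0]])
"
```

```text
[570.20007549 365.39308998] [418.15031383 346.84063568] 153.17742516612043 0.12141551100013422
origin [497.73748782 356.55151844] grip x along -13.027528155536404 3.3510116622295554
```

>>> apply_moves([
  [[0.01, 0.06, -0.01, 0, 0, -5, 0.014], [0.13, 0.41, -0.01, 0, 0, -83.2, 0.014], [0.13, 0.41, -0.01, 0, 0, -83.2, 0.014], [0.13, 0.41, -0.01, 0, 0, -83.2, 0.014], [0.13, 0.41, -0.01, 0, 0, -83.2, 0.014], [0.13, 0.41, -0.01, 0, 0, -83.2, 0.014], [0.13, 0.41, -0.01, 0, 0, -83.2, 0.014], [0.13, 0.41, -0.01, 0, 0, -83.2, 0.014], [0.13, 0.41, -0.01, 0, 0, -83.2, 0.014], [0.13, 0.41, -0.01, 0, 0, -83.2, 0.014]],
])

```text
time_s: 37.75
tcp_pos: [664.4, -40.3, 123.0]
tcp_rot: [0.712, 0.702, -0.001, 0.002]
ft_force: [-0.2, -0.2, -3.4]
grip_width: 21.4
```

```bash
python3 -c "
from h import *
go(664,-32,60,0.003)"
```

```text
t 37.75 p [664.4 -40.3 123. ] yawy -0.0138 F [-0.2 -0.2 -3.4] w 21.4 j [-0.48  0.63  0.71  1.6  -0.45  1.08  0.34]
 shift [ 0.0086 -0.0006  0.063 ] turn [ 0.05  0.27 -0.96]
```

>>> apply_moves([
  [[0.0086, -0.0006, 0, 0, 0.3, -1, 0.014], [0.0086, -0.0006, 0.02, 0, 0.3, -1, 0.014], [0.0086, -0.0006, 0.05, 0, 0.3, -1, 0.014], [0.0086, -0.0006, 0.08, 0, 0.3, -1, 0.014], [0.0086, -0.0006, 0.1, 0, 0.3, -1, 0.014], [0.0086, -0.0006, 0.115, 0, 0.3, -1, 0.014], [0.0086, -0.0006, 0.123, 0, 0.3, -1, 0.014], [0.0086, -0.0006, 0.123, 0, 0.3, -1, 0.014], [0.0086, -0.0006, 0.123, 0, 0.3, -1, 0.014], [0.0086, -0.0006, 0.123, 0, 0.3, -1, 0.014]],
])

```text
time_s: 38.75
tcp_pos: [665.0, -32.3, 1.2]
tcp_rot: [0.706, 0.708, 0.001, 0.001]
ft_force: [0.1, -0.4, -2.7]
grip_width: 21.4
```

```bash
python3 -c "
from h import *
go(664,-32,-15.5,0.003)
im=manip.grab_frame('side');cv2.imwrite('pics/side8.png',im)
a,b=proj('side',[[625,-30,60]])[0].astype(int)
cv2.imwrite('pics/c9.png',cv2.resize(im[b-65:b+55,a-75:a+75],None,fx=5,fy=5,interpolation=cv2.INTER_CUBIC))"
```

```text
t 38.75 p [665.  -32.3   1.2] yawy 0.0033 F [ 0.1 -0.4 -2.7] w 21.4 j [-0.43  0.76  0.62  1.68 -0.55  0.87  0.42]
 shift [ 0.0003 -0.001   0.0167] turn [ 0.16 -0.02  0.02]
```

View pics/c9.png

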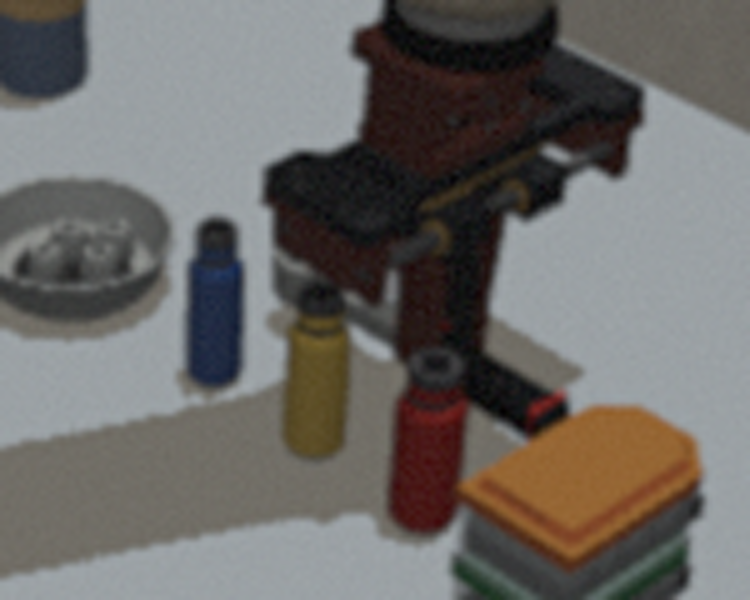

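```bash
python3 -c "
from h import *
a,b=proj('side',[[625,-30,60]])[0].astype(int)
f=lambda P:((proj('side',[P])[0]-[a-75,b-65])*5).round()
for x in(575,):
  for z in(86,96,106): print(x,z,f([x,-69.5,z]),f([x,5,z]))
print('yellow top',f([598.8,-19.6,85]))"
```

```text
575 86 [361. 362.] [243. 286.]
575 96 [362. 343.] [243. 267.]
575 106 [364. 323.] [244. 248.]
yellow top [320. 292.]
```

Yellow at (320,290) in the crop matches its prediction. The body's lower corner, at (378,300), is at or above the predicted z=106, so lowering 16 mm more still clears the 85 mm socket tops. Lowering the ratchet.

>>> apply_moves([
  [[0.0003, -0.001, 0.004, 0.1, 0, 0, 0.014], [0.0003, -0.001, 0.008, 0.1, 0, 0, 0.014], [0.0003, -0.001, 0.011, 0.1, 0, 0, 0.014], [0.0003, -0.001, 0.013, 0.1, 0, 0, 0.014], [0.0003, -0.001, 0.014, 0.1, 0, 0, 0.014], [0.0003, -0.001, 0.015, 0.1, 0, 0, 0.014], [0.0003, -0.001, 0.016, 0.1, 0, 0, 0.014], [0.0003, -0.001, 0.0165, 0.1, 0, 0, 0.014], [0.0003, -0.001, 0.0165, 0.1, 0, 0, 0.014], [0.0003, -0.001, 0.0165, 0.1, 0, 0, 0.014]],
])

```text
time_s: 39.8
tcp_pos: [664.0, -32.0, -15.3]
tcp_rot: [0.706, 0.708, 0.001, 0.0]
ft_force: [-0.6, -0.6, -3.5]
grip_width: 21.4
```

```bash
python3 -c "
from h import *
go(664,-32,-16.3,0.003)"
```

```text
t 39.8 p [664.  -32.  -15.3] yawy 0.0033 F [-0.6 -0.6 -3.5] w 21.4 j [-0.42  0.78  0.6   1.69 -0.56  0.85  0.43]
 shift [0.    0.    0.001] turn [ 0.06 -0.03  0.02]
```

Lower 1 mm more, then release slowly to a 40 mm opening and rise.

>>> apply_moves([
  [[0, 0, 0.0006, 0, 0, 0, 0.014], [0, 0, 0.001, 0, 0, 0, 0.014], [0, 0, 0.001, 0, 0, 0, 0.014], [0, 0, 0.001, 0, 0, 0, 0.024], [0, 0, 0.001, 0, 0, 0, 0.03], [0, 0, 0.001, 0, 0, 0, 0.036], [0, 0, 0.001, 0, 0, 0, 0.036], [0, 0, -0.01, 0, 0, 0, 0.036], [0, 0, -0.04, 0, 0, 0, 0.036], [0, 0, -0.08, 0, 0, 0, 0.036]],
])

```text
time_s: 40.8
tcp_pos: [662.6, -32.1, 64.7]
tcp_rot: [0.706, 0.708, -0.001, -0.001]
ft_force: [0.6, 0.3, -0.6]
grip_width: 35.8
```

>>> apply_moves([
  [[0, 0, -0.05, 0, 0, 0, 0.036], [0, 0, -0.1, 0, 0, 0, 0.036], [0, 0, -0.12, 0, 0, 0, 0.036], [0.25, -0.15, -0.12, 0, 0, 0, 0.036], [0.25, -0.15, -0.12, 0, 0, 0, 0.036], [0.25, -0.15, -0.12, 0, 0, 0, 0.036], [0.25, -0.15, -0.12, 0, 0, 0, 0.036], [0.25, -0.15, -0.12, 0, 0, 0, 0.036], [0.25, -0.15, -0.12, 0, 0, 0, 0.036], [0.25, -0.15, -0.12, 0, 0, 0, 0.036]],
])

```text
time_s: 41.8
tcp_pos: [508.6, 224.0, 185.3]
tcp_rot: [0.703, 0.711, -0.0, -0.002]
ft_force: [0.5, -0.2, -0.3]
grip_width: 36.0
```

```bash
python3 -c "
from h import *
go(500,350,200,0)
for n in('side','top'):
  im=manip.grab_frame(n);cv2.imwrite(f'pics/{n}9.png',im)
t=cv2.imread('pics/top9.png');s=cv2.imread('pics/side9.png')
o=np.zeros((600,800,3),np.uint8)
a,b=proj('top',[[610,-10,30]])[0].astype(int);print(a,b);o[:280,:800]=cv2.resize(t[b-35:b+35,a-100:a+100],None,fx=4,fy=4,interpolation=cv2.INTER_CUBIC)
a,b=proj('side',[[610,-10,30]])[0].astype(int);print(a,b);o[280:600,:]=cv2.resize(s[b-60:b+47,a-130:a+137],(800,320),interpolation=cv2.INTER_CUBIC)
cv2.imwrite('pics/c10.png',o)
for c,x,y in(('red',599,-91),('yel',599,-19.6),('blue',599,49.6)):
  pt=proj('top',[[x,y,85]])[0].round();ps=proj('side',[[x,y,80]])[0].round()
  a,ra=darkspot(t,pt,6);b,rb=darkspot(s,ps,6);print(c,a.round(1),b.round(1),onz('top',a,85).round(1),tri(a,b)[0].round(1))
print('orange z80',box(t,'top','orange',(350,175),80),box(s,'side','orange',(369,215),80))
"
```

```text
t 41.8 p [508.6 224.  185.3] yawy 0.0123 F [ 0.5 -0.2 -0.3] w 36.0 j [-1.09  0.37  0.77  1.82 -0.29  1.08 -0.2 ]
 shift [ 0.1262 -0.0071 -0.0143] turn [-0.22 -0.17  0.7 ]
280 182
317 199
red [314.3 179.6] [340.7 198.8] [[597.  -88.8]] [598.2 -89.3  82.1]
yel [284.5 181.1] [316.5 183.5] [[597. -20.]] [595.7 -19.4  86.1]
blue [254.6 182.5] [296.8 171.8] [[597.   48.7]] [598.   49.1  81.2]
orange z80 (array([ 598.7, -176.6]), array([94.8, 58.8]), np.float64(0.0157)) (array([ 599.6, -176.1]), array([93.4, 60.2]), np.float64(0.023))
```

View pics/c10.png

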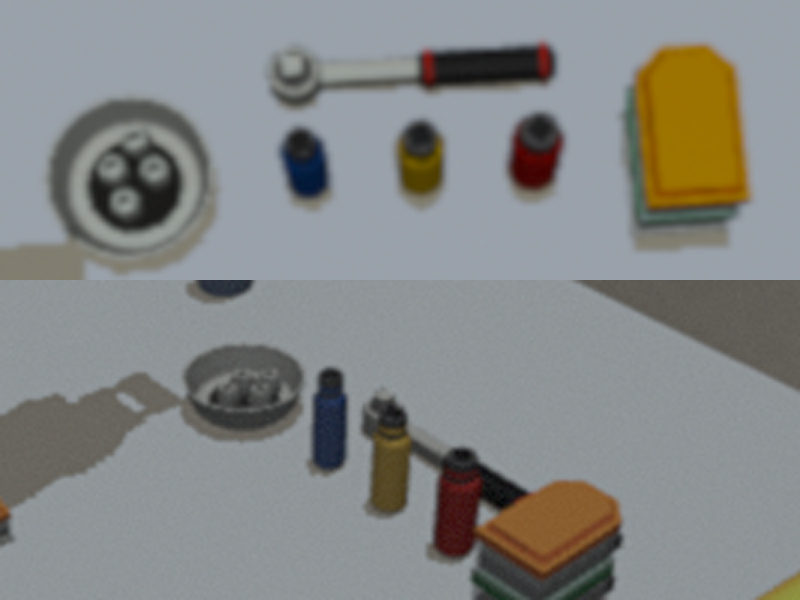

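```bash
python3 -c "
from h import *
P=lambda x,y:[180+x/4-.375,147+y/4-.375]
r=onz('top',[P(543,127),P(421,135),P(302,141)],85);print('tops',r.round(1))
h=onz('top',[P(295,74)],23)[0];b=onz('top',[P(427,68),P(543,62)],20);d=h-b[1];u=d/np.hypot(*d);o=h-73*u
print('head',h,b,'L',np.hypot(*d),'ang',np.arctan2(d[1],d[0])-np.pi/2,'origin',o)
t=cv2.imread('pics/top9.png')
H=hsv4(t,6)
for c in('red','yellow','blue'):
  m=cv2.inRange(H,*map(np.array,HS[c]))
  if c=='red': m|=cv2.inRange(H,np.array((172,150,40)),np.array((180,255,255)))
  x={'red':314,'yellow':284,'blue':256}[c]
  ys,xs=np.nonzero(m[182*6:198*6,(x-9)*6:(x+9)*6]);
  # sleeve base: lowest rows, mid of extents per row
  rows=[(y,xs[ys==y].min(),xs[ys==y].max()) for y in np.unique(ys) if (ys==y).sum()>12]
  rows=np.array(rows);mid=np.median(rows[:,1:].mean(1));print(c,'mid col',x-9+mid/6,'w',np.median(rows[:,2]-rows[:,1])/6,'bottom',182+rows[-1,0]/6,onz('top',[[x-9+mid/6-.4,182+np.median(rows[:,0])/6]],45).round(1))
"
```

```text
tops [[599.8 -91.5]
 [598.6 -21. ]
 [598.5  47.6]]
head [660.2674373   54.00381358] [[661.04452592 -27.42893655]
 [661.30258286 -99.24900366]] L 153.25631314414153 ang 0.006754393359431177 origin [660.76050427 -18.99452123]
red mid col 313.3333333333333 w 9.833333333333334 bottom 193.5 [[587.9 -87.3]]
yellow mid col 285.1666666666667 w 9.5 bottom 195.0 [[588.8 -20.1]]
blue mid col 256.75 w 8.5 bottom 195.5 [[589.4  47.7]]
```

```bash
python3 -c "
from cell import manip
print(manip.close_job())"
```

```text
the job is handed in; nothing more can be done
None
```

The kit is set out as asked and handed in at about 42 s. `close_job()` gives no verdict, so the checks below are my own.

**What I did**
- **Stack:** I stacked the large orange nut box on the green bolt box.
- **Sockets:** I then stood red, yellow and blue in a row towards the dish.
- **Ratchet:** I laid it behind the row with its head end towards the dish.
- **Missed grasp:** My first grasp of the nut box closed on air above it. The fingertips sit about 33 mm higher than the reported TCP implies. I corrected for this from the images, and touching the table later confirmed it.

**Last checks**
- **Stack:** The nut box came down solid at the predicted height. Both cameras put its lid within about 1 mm of the bolt box, with the cut corners lined up. Yaw differs by 0.00 to 0.01 rad depending on the view.
- **Sockets:** All three are upright and in line within about 2 mm. Gaps work out at about 38–43 mm.
- **Ratchet:** It is flat and parallel within about 0.007 rad. It is centred on yellow within about 2 mm and about 36–39 mm clear of it.
- **Left alone:** In the last picture the dish showed no sign of having moved. I saw no sign of contact with the tub, oil can or driver.

**Where checks disagreed:** Methods for locating the red socket differed by about 4 mm along the row (y −87 to −91.5, target −90.9). Its two gaps may therefore be uneven by a few millimetres. The ratchet also measured about 3 mm nearer the row in the images than the arm's reported placing position.

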